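Rack the chrome discs for packing

TASK

Get this batch ready for packing: stand every chrome disc from the sloping stands upright in the wire rack, one to a slot and resting on the rack's rails, and put the pink cup of screws upright on the bench midway between the two blue cans (before or after, as you like). Only when the last disc is in the rack, stand the yellow marker upright on the bench a few centimetres in front of the rack's orange strip, centred on the strip. Never lay or drop a disc flat, and leave the tape, the bottle and the bowl where they are.

Things in the scene. Friction and masses are not known exactly. Their poses are not given: they have to be found in the camera images.
- disc1: chromed disc, 80 mm across, 10 mm thick, about 0.12 kg; may be absent. Origin at its centre, own z = its axis (normal to the faces). It starts in a stand's seat, its top leaning 35 degrees from upright to the stand's -x, centre 50 mm up; its upper half sticks out above the stand's back plate, free on both faces: pinch the upper rim across the thickness, tilted along the disc, and lift along its slope
- disc2: chromed disc, 80 mm across, 10 mm thick, about 0.12 kg; may be absent. Origin at its centre, own z = its axis (normal to the faces). It starts in a stand's seat, its top leaning 35 degrees from upright to the stand's -x, centre 50 mm up; its upper half sticks out above the stand's back plate, free on both faces: pinch the upper rim across the thickness, tilted along the disc, and lift along its slope
- disc3: chromed disc, 80 mm across, 10 mm thick, about 0.12 kg; may be absent. Origin at its centre, own z = its axis (normal to the faces). It starts in a stand's seat, its top leaning 35 degrees from upright to the stand's -x, centre 50 mm up; its upper half sticks out above the stand's back plate, free on both faces: pinch the upper rim across the thickness, tilted along the disc, and lift along its slope
- disc4: chromed disc, 80 mm across, 10 mm thick, about 0.12 kg; may be absent. Origin at its centre, own z = its axis (normal to the faces). It starts in a stand's seat, its top leaning 35 degrees from upright to the stand's -x, centre 50 mm up; its upper half sticks out above the stand's back plate, free on both faces: pinch the upper rim across the thickness, tilted along the disc, and lift along its slope
- stand_a: fixed grey sloping stand, two seats, foot 90 x 200 mm. Origin under its centre; discs' tops lean to its -x, y along the row. Seats at y = -50 and +50 mm: disc centre at x = 0, z = 50 mm, highest point of a disc about 86 mm. The leaning back plate is on the disc's -x side and reaches up to the disc's centre; two rubber pins 44 mm apart carry each rim
- stand_b: second fixed grey sloping stand, the same as stand_a
- rack: fixed wire rack 220 (y) x 85 mm (x), origin under its centre, z up; orange strip along its front, x = -45 mm, 22 mm high. Slots at y = -81, -27, 27, 81 mm: a disc stands with axis along y, centre at x = 0, z = 57 mm, rim on two rails (x = -24, 24 mm; top 24 mm high). Slots 15 mm clear between tine pairs (x = -24, 24 mm), 5 mm thick, 66 mm high, tips bent out to a 25 mm mouth
- cans: fixed pair of blue cans, each 66 mm across and 110 mm high, standing 240 mm apart (centre to centre) along this body's y. Origin on the bench midway between them, z up.
- cup: pink cup full of screws (rigid, nothing spills), plain round side 56 mm across above a heavy foot 68 mm across and 6 mm thick, 70 mm high in all, about 0.18 kg, loose. Origin at the centre of its underside, z up.
- marker: yellow turned marker with a heavy foot, loose, about 0.15 kg, 96 mm high: round foot 60 mm across and 10 mm thick, above it (20 to 80 mm high) a stem 24 to 26 mm across to grip, a knob 30 mm across at 84 to 94 mm. Origin at the centre of its underside, z up.
- tape: orange tape reel 80 mm across, 24 mm high, lying flat; bystander. Origin under its centre.
- bottle: clear bottle 62 mm across, 190 mm high; bystander. Origin under its centre.
- bowl: dark steel bowl 90 mm across, 40 mm high; bystander. Origin under its centre.
Mind the look-alikes: they are no part of the job. Leave any brown or turquoise look-alike of the disc1 alone.

How it is judged:
On the way, in this order (a step that is already met when the one before it is completed fails the run):
1. every chrome disc present stands upright in a slot of the rack, let go (x of disc1 in the frame of rack between -0.01 and 0.01 m and z of disc1 in the frame of rack between 0.05 and 0.064 m and angle between the z axis of each of disc1, disc2, disc3, disc4 and the y axis of rack, either way round below 0.22 rad and (y of disc1 in the frame of rack between -0.091 and -0.071 m or y of disc1 in the frame of rack between -0.037 and -0.017 m or y of disc1 in the frame of rack between 0.017 and 0.037 m or y of disc1 in the frame of rack between 0.071 and 0.091 m) and x of disc2 in the frame of rack between -0.01 and 0.01 m and z of disc2 in the frame of rack between 0.05 and 0.064 m and (y of disc2 in the frame of rack between -0.091 and -0.071 m or y of disc2 in the frame of rack between -0.037 and -0.017 m or y of disc2 in the frame of rack between 0.017 and 0.037 m or y of disc2 in the frame of rack between 0.071 and 0.091 m) and x of disc3 in the frame of rack between -0.01 and 0.01 m and z of disc3 in the frame of rack between 0.05 and 0.064 m and (y of disc3 in the frame of rack between -0.091 and -0.071 m or y of disc3 in the frame of rack between -0.037 and -0.017 m or y of disc3 in the frame of rack between 0.017 and 0.037 m or y of disc3 in the frame of rack between 0.071 and 0.091 m) and x of disc4 in the frame of rack between -0.01 and 0.01 m and z of disc4 in the frame of rack between 0.05 and 0.064 m and (y of disc4 in the frame of rack between -0.091 and -0.071 m or y of disc4 in the frame of rack between -0.037 and -0.017 m or y of disc4 in the frame of rack between 0.017 and 0.037 m or y of disc4 in the frame of rack between 0.071 and 0.091 m) and linear speed of each of disc1, disc2, disc3, disc4 below 0.02 m/s and contact force between each of disc1, disc2, disc3, disc4 and the fingers below 0.1 N), for 0.3 s.
2. after that, the yellow marker stands in front of the rack's orange strip, let go (x of marker in the frame of rack between -0.15 and -0.07 m and y of marker in the frame of rack between -0.025 and 0.025 m and angle between marker's own z axis and vertical below 0.1 rad and height (world z) of marker below 0.006 m and linear speed of marker below 0.02 m/s and contact force between marker and the fingers below 0.1 N), for 0.3 s.
At the end, for the whole second after the job is handed in: every disc stands in a rack slot on the rails (10 mm along and across, 7 mm in height, 0.22 rad); cup upright, midway between the cans to 20 mm each way; marker upright, centred on the rack to 25 mm, its centre 70 to 150 mm in front of the rack's centre line; all let go, at rest (all of step 1 and all of step 2 and x of cup in the frame of cans between -0.02 and 0.02 m and y of cup in the frame of cans between -0.02 and 0.02 m and angle between cup's own z axis and vertical below 0.1 rad and height (world z) of cup below 0.006 m and linear speed of cup below 0.02 m/s and contact force between cup and the fingers below 0.1 N); the robot touches nothing.
It fails at once if a chrome disc is laid or dropped flat (its axis within 0.35 rad of vertical) ((angle between disc1's own z axis and vertical below 0.35 rad or angle between disc1's own z axis and vertical above 2.79 rad) or (angle between disc2's own z axis and vertical below 0.35 rad or angle between disc2's own z axis and vertical above 2.79 rad) or (angle between disc3's own z axis and vertical below 0.35 rad or angle between disc3's own z axis and vertical above 2.79 rad) or (angle between disc4's own z axis and vertical below 0.35 rad or angle between disc4's own z axis and vertical above 2.79 rad)).
It fails at once if the tape, the bottle or the bowl is moved by more than 30 mm (distance of any of tape, bottle, bowl from where it was at the start of the episode above 0.03 m).
Of disc1, disc2, disc3, disc4 only 3 to 4 are there at a start; the rules pass over those that are not, and their reading is None.
At some moment in a run one of cup, marker may be knocked a few centimetres aside while the robot is not near it.
It also fails if it takes over 210 s, if anything falls off the work surface, if the arm or the gripper's body presses on something with over 40 N, if the wrist force passes 120 N, or if a joint passes its speed limit or range.

ROBOT

A 7-joint arm with a two-finger parallel gripper is mounted at the origin on the work surface. World frame = base frame: x ahead of the robot, y to its left, z up, the work surface at z = 0. Lengths are in m, angles in rad, forces in N, time in s.
With the tool pointing down it reaches from about 0.425 to 0.925 m from the base axis. Payload 6.8 kg.
Tool frame: the origin (TCP) lies midway between the tips of the shut fingers; the grasp point (between the pads) lies 19 mm behind it; z points along the fingers, y is the line along which they close (so a half turn about z gives the same grasp; the last joint's range is limited). The gripper opens to 85 mm and grips with 20 to 120 N. Pads are 22 mm wide; open, the fingers measure 114 mm over their backs; the gripper's body (76 mm by 85 mm) begins 54 mm behind the grasp point. The pads swing forward as they close: fully open they stand 13 mm farther back than shut.
Start: joints at [1.105, 0.477, 0.022, 1.555, -0.011, 1.109, -0.083], TCP at [0.236, -0.632, 0.231] pointing down, gripper open.
Joint ranges: [-2.96, 2.96], [-0.34, 2.1], [-1.41, 1.46], [0.24, 2.44], [-1.37, 4.51], [0.17, 1.92], [-2.96, 2.96]. Speed limits (rad/s): [2.39, 2.39, 3.14, 3.14, 3.14, 3.14, 3.14].

INTERFACE

Orientations are given as a unit quaternion [w, x, y, z].
In Python, from station import readout, imaging, hand_in gives the robot as it stands.
- The arm moves only by the tool drive_tool, never from a script. Its argument "series" is a list of rows, each a list of 5 numbers: the shift along the tool's x, y, z in cm, then the turn about the tool's z in degrees, then the closure, from -1 (fully open) to 1 (shut). A call has 1 to 8 rows; each row shifts and turns the commanded pose from where the row before left it, along the tool's axes as they then stand; what a row does not reach is not made up. A row lasts 1/10 s, in which the tool goes at most 50 mm and 8.59 degrees, less where a joint would pass 70% of its speed; a pose out of reach is approached as far as the arm can. A call with a gripper value outside its range is refused whole. The fingers move at their own pace and stop on an object; "squeeze" is the grip in N (left out, the last holds). Time passes only in rows, so rows that do not move let the fingers close. It gives the time, the measured TCP pose, the force, the opening and the grip force at its end, in the units of the state.
- readout.get_obs(): the state, without advancing time (a new reading comes with each control period).
- imaging.read_camera(name): name is "scene" or "side" or "wrist"; returns the picture (400x640x3 uint8, red, green, blue); there is no depth.
- imaging.camera_model(name): a dict with "vfov" (degrees; the focal length in pixels is half the picture's height over the tangent of half this angle, whatever the lens; pixels are square), "cx", "cy" (the principal point, pixels), "xyz" and "orientation" of the camera in the world. Camera axes: x right, y down, z forward; pixel columns grow to the right and rows downward; lengths in m; the calibration is good to about 2 mm. A picture is of the moment at which its call begins: read the wrist's pose just before it. camera_model takes no time and is no camera call; for the wrist camera it gives the pose at the moment of the call.
- hand_in(): hands the job in; it is judged then, once.
Trained networks look in the newest picture that a camera, given by its name, has taken for a name from the list of things; names that differ only in an ending like _2 or _b are one class to them, and where a whole thing is asked for, a point or a joint stands for the part that bears it (a point fixed in the world has none). Each returns a list of dicts, best first, with "conf" (0 to 1); they miss things now and then, are a little off and sometimes report something else, mostly with a low value. They report only what shows in the picture. A call takes as long as a camera call. They do not tell look-alikes from the thing itself.
- imaging.cut_out(thing, camera): "mask" (400x640 bool, what is visible of it) and "centre" ([column, row] in pixels, amid what is visible of it).
The state is a dict: "t": time; "q": joint angles; "joint_vel": joint speeds; "joint_torque": joint torques, N m; "eef_pos": TCP position; "tool_rot": TCP orientation; "contact_force": force on the tool from outside, world axes, zero at the start; "torque": the same for the moment, N m; "gripper_width": opening from 0.0 (shut) to 1.0 (fully open); "grasp_force": force on a finger pad.
Only numpy, scipy, OpenCV 4.12 (cv2) and the standard library are available. Lean on these libraries where they do the work, as an engineer would, in place of code of your own. Each camera call takes 0.05 s, during which the arm holds its last target. There are 200 camera calls.

## Working session

There is one attempt and no reset: what is moved stays moved. The work goes in short steps, Python scripts to look and compute and a tool call to move; the robot and the scene stay as the last step left them, time stands still between calls to the robot, and variables do not carry over. Pictures are saved under pics/ and viewed, at most 14 in all, crops included, and the job is handed in when it is done.

Besides the shell and the picture viewer there is one more tool, called as name([rows], argument=value, ...), one row to a line, values as JSON. drive_tool: Moves the arm, as the interface text tells. Its arguments: {"type":"object","properties":{"series":{"type":"array"},"squeeze":{"type":"number"}},"required":["series"]}

```bash
ls; mkdir -p pics; cat > h.py <<'E'
import numpy as np, cv2
from scipy.spatial.transform import Rotation as R
from station import readout, imaging, hand_in
def cam(n):
    m=imaging.camera_model(n); f=200/np.tan(np.radians(m['vfov'])/2)
    w,x,y,z=m['orientation']; return f,m['cx'],m['cy'],np.array(m['xyz']),R.from_quat([x,y,z,w]).as_matrix()
def px2w(n,uv,z,c=None):
    f,cx,cy,t,M=c or cam(n); d=M@np.array([(uv[0]-cx)/f,(uv[1]-cy)/f,1]); return t+d*(z-t[2])/d[2]
def w2px(n,p,c=None):
    f,cx,cy,t,M=c or cam(n); q=(np.atleast_2d(p)-t)@M; return np.c_[cx+f*q[:,0]/q[:,2],cy+f*q[:,1]/q[:,2]]
def save(n,name):
    im=imaging.read_camera(n); cv2.imwrite(f'pics/{name}.png',im[...,::-1]); return im
E
python3 - <<'E'
from h import *
for n in ('scene','side','wrist'):
    m=imaging.camera_model(n); print(n,m); save(n,n+'0')
print(readout.get_obs())
for n in ('scene','side'):
  for t in ('disc1','stand_a','rack','cans','cup','marker','tape','bottle','bowl'):
    for d in imaging.cut_out(t,n):
        ys,xs=np.nonzero(d['mask']); print(n,t,round(d['conf'],2),np.round(d['centre']),xs.min(),xs.max(),ys.min(),ys.max(),np.round(px2w(n,d['centre'],0.03),3))
E
```

```text
pics
scene {'vfov': 51.184432401440574, 'cx': 318.5862317313641, 'cy': 194.45244681185918, 'xyz': array([1.12066167, 0.46602243, 0.87953251]), 'orientation': array([-0.14836116,  0.38209036,  0.84988454, -0.33119811])}
side {'vfov': 42.5243119882918, 'cx': 319.3467669221803, 'cy': 192.57976168705537, 'xyz': array([0.14933566, 0.8909534 , 0.94353783]), 'orientation': array([ 0.08692214, -0.17971669,  0.89285062, -0.40368828])}
wrist {'vfov': 64.51882660534345, 'cx': 316.50335253219197, 'cy': 197.50128820247943, 'xyz': array([ 0.30444064, -0.60568001,  0.37298009]), 'orientation': array([ 0.12158747,  0.8125476 , -0.56360298, -0.08564212])}
{'t': 0.15, 'q': array([ 1.10492895,  0.47762557,  0.02235408,  1.55614139, -0.0115233 ,
        1.10932159, -0.08308253]), 'joint_vel': array([ 1.70333375e-03, -1.77463978e-03, -3.58240040e-04, -2.23194000e-03,
        3.01127363e-05,  1.19943225e-03, -4.77928012e-04]), 'joint_torque': array([ 2.85418449e-03, -5.96922791e+01,  1.61030732e+00, -2.81491685e+01,
        1.26806303e-02,  6.52442541e-03,  9.34002486e-06]), 'eef_pos': array([ 0.23622497,
[... 1595 characters left out ...]
137.] 337 357 125 145 [ 0.584 -0.339  0.03 ]
side stand_a 0.73 [378. 174.] 359 400 141 186 [ 0.444 -0.203  0.03 ]
side rack 0.6 [281. 249.] 245 317 213 288 [0.569 0.159 0.03 ]
side cans 0.55 [316. 304.] 288 382 229 350 [0.43  0.275 0.03 ]
side cup 0.92 [356. 204.] 345 370 186 221 [ 0.459 -0.062  0.03 ]
side cup 0.34 [381. 162.] 371 390 149 171 [ 0.454 -0.255  0.03 ]
side marker 0.76 [301. 186.] 294 314 162 199 [ 0.625 -0.072  0.03 ]
side marker 0.5 [387. 144.] 377 396 130 151 [ 0.465 -0.346  0.03 ]
side tape 0.61 [260. 173.] 249 276 166 189 [ 0.754 -0.078  0.03 ]
side bottle 0.92 [219. 328.] 204 242 285 360 [0.59  0.408 0.03 ]
side bowl 0.61 [376. 116.] 363 390 106 126 [ 0.542 -0.479  0.03 ]
```

```bash
python3 -c "
import cv2,numpy as np
a=cv2.imread('pics/scene0.png');cv2.imwrite('pics/scene_v.png',cv2.resize(a,(800,500)))
a=cv2.imread('pics/side0.png');cv2.imwrite('pics/side_v.png',cv2.resize(a,(800,500)))"
```

```text
(no output)
```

View pics/scene_v.png

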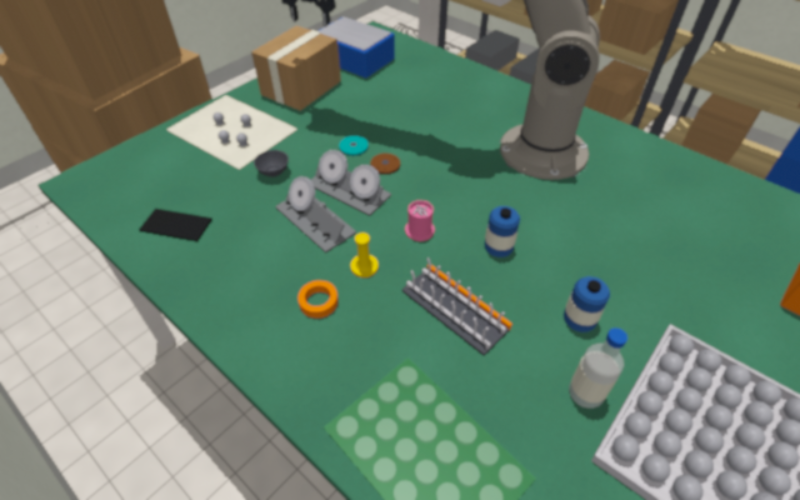

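View pics/side_v.png

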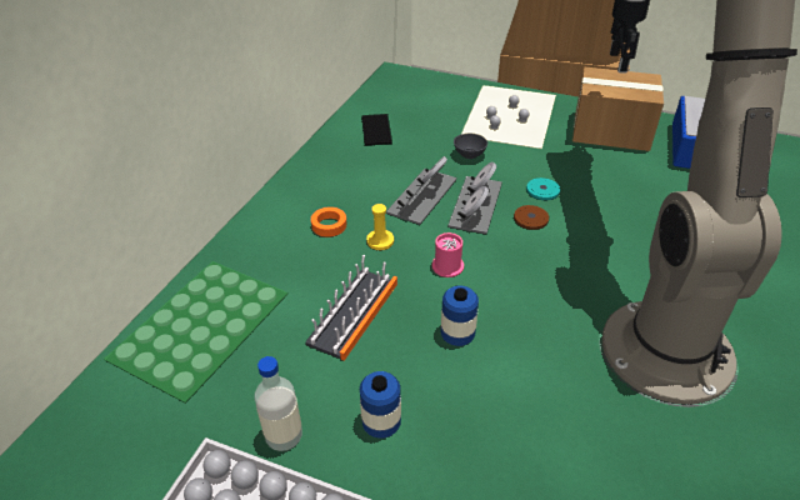

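Three chrome discs lean in the stands, at scene px (246,155), (264,134) and (293,145). The turquoise (282,116) and brown (308,129) discs lie flat and are look-alikes, so I leave them. The fourth seat is empty. I'll move the wrist camera over the stands; its close-up will also be the enlarged crop that confirms the discs.

drive_tool([
  [3.6,-2.8,-0.8,0,-1],
  [3.6,-2.8,-0.8,0,-1],
  [3.6,-2.8,-0.8,0,-1],
  [3.6,-2.8,-0.8,0,-1],
  [3.6,-2.8,-0.8,0,-1],
  [3.6,-2.8,-0.8,0,-1],
  [3.0,-2.8,0,0,-1],
  [0,0,0,0,-1],
])

```text
t: 1.85
eef_pos: [0.4022, -0.3566, 0.28]
tool_rot: [-0.001, 0.983, 0.183, 0.001]
contact_force: [0.4, -0.6, 0.8]
gripper_width: 1.003
grasp_force: 0.0
```

```bash
cat >> h.py <<'E'
def obs():
    o=readout.get_obs(); w,x,y,z=o['tool_rot']; M=R.from_quat([x,y,z,w]).as_matrix(); return o,M
def pose():
    o,M=obs(); print('t',round(o['t'],2),'pos',np.round(o['eef_pos'],4),'xang',round(np.degrees(np.arctan2(M[1,0],M[0,0])),2),'zdir',np.round(M[:,2],4),'w',round(o['gripper_width'],3),'q',np.round(o['q'],2))
def to(p,ang=None):
    "shift in cm along tool axes to world point p, turn (deg) to tool-x angle ang (mod 180)"
    o,M=obs(); d=M.T@(np.array(p)-o['eef_pos'])*100
    t=0 if ang is None else (np.degrees(np.arctan2(M[1,0],M[0,0]))-ang+90)%180-90
    print('shift',np.round(d,2),'turn',round(t,1)); return d,t
E
python3 - <<'E'
from h import *
pose(); c=cam('wrist'); print(c[3],c[4][:,2],c[4][:,0])
im=save('wrist','w1'); cv2.imwrite('pics/w1v.png',cv2.resize(im[...,::-1],(800,500),interpolation=cv2.INTER_CUBIC))
E
```

```text
t 1.85 pos [ 0.4022 -0.3566  0.28  ] xang 21.06 zdir [ 0.0024  0.0016 -1.    ] w 1.003 q [ 0.71  0.21 -0.12  1.82  0.02  1.11 -0.62]
[ 0.46969809 -0.32980095  0.42278581] [-0.27225637 -0.10359681 -0.95663168] [ 0.35922502 -0.93325024 -0.0011703 ]
```

View pics/w1v.png

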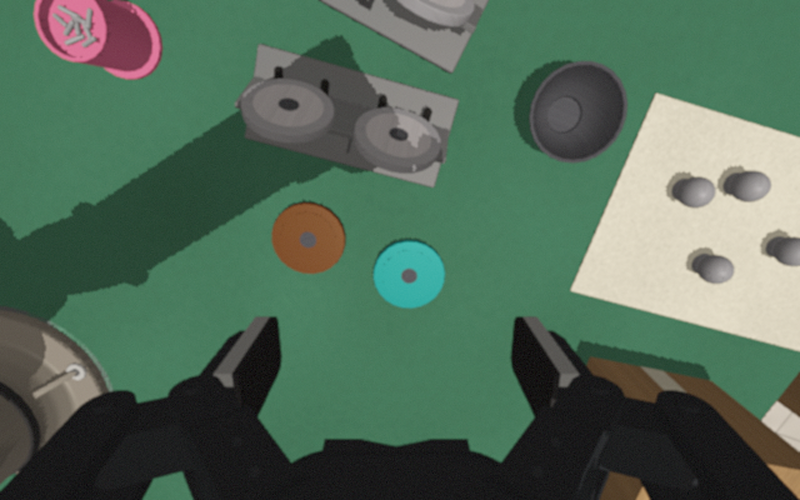

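The wrist close-up shows the brown disc at (308,238) and the turquoise one at (408,273), both flat on the bench. The chrome discs sit in the grey stand at (288,105) and (400,138), with the second stand at the top edge. I'm moving on so that both stands are in full view.

drive_tool([
  [4.8,-0.5,0,0,-1],
  [4.8,-0.5,0,0,-1],
  [4.8,-0.5,0,0,-1],
  [4.8,-0.5,0,0,-1],
  [0,0,0,0,-1],
  [0,0,0,0,-1],
])

```text
t: 2.5
eef_pos: [0.5711, -0.2772, 0.2785]
tool_rot: [-0.0, 0.984, 0.178, -0.001]
contact_force: [-0.7, -0.5, -0.0]
gripper_width: 1.003
grasp_force: 0.0
```

```bash
python3 - <<'E'
from h import *
import pickle
pose(); c=cam('wrist')
im=save('wrist','w2'); out={'cam':c}
for t in ('disc1','stand_a','cup','marker','rack'):
    out[t]=imaging.cut_out(t,'wrist')
    for d in out[t]:
        ys,xs=np.nonzero(d['mask']); print(t,round(d['conf'],2),np.round(d['centre']),xs.min(),xs.max(),ys.min(),ys.max(),len(xs),np.round(px2w(0,d['centre'],0.05,c),3))
pickle.dump(out,open('w2.pkl','wb'))
cv2.imwrite('pics/w2v.png',cv2.resize(im[...,::-1],(800,500),interpolation=cv2.INTER_CUBIC))
E
```

```text
t 2.5 pos [ 0.5711 -0.2772  0.2785] xang 20.53 zdir [-1.2e-03 -1.0e-04 -1.0e+00] w 1.003 q [ 0.49  0.38 -0.18  1.59  0.07  1.18 -0.92]
disc1 0.92 [338. 331.] 311 361 305 351 1871 [ 0.359 -0.387  0.05 ]
disc1 0.9 [327. 262.] 298 358 229 288 2818 [ 0.454 -0.334  0.05 ]
disc1 0.88 [253. 242.] 221 284 213 270 2905 [ 0.448 -0.236  0.05 ]
disc1 0.71 [261. 307.] 239 289 283 330 1916 [ 0.358 -0.274  0.05 ]
disc1 0.67 [350. 166.] 319 381 142 199 2724 [ 0.583 -0.314  0.05 ]
stand_a 0.95 [297. 131.] 232 398 74 202 8321 [ 0.599 -0.242  0.05 ]
stand_a 0.75 [299. 218.] 216 370 186 270 4552 [ 0.499 -0.28   0.05 ]
cup 0.85 [122. 192.] 81 162 160 221 3524 [ 0.456 -0.066  0.05 ]
cup 0.47 [350. 170.] 319 381 142 199 2772 [ 0.578 -0.316  0.05 ]
marker 0.76 [167.  60.] 122 203 40 92 3060 [ 0.621 -0.085  0.05 ]
rack 0.87 [44. 52.] 0 91 0 103 6674 [0.583 0.041 0.05 ]
```

View pics/w2v.png

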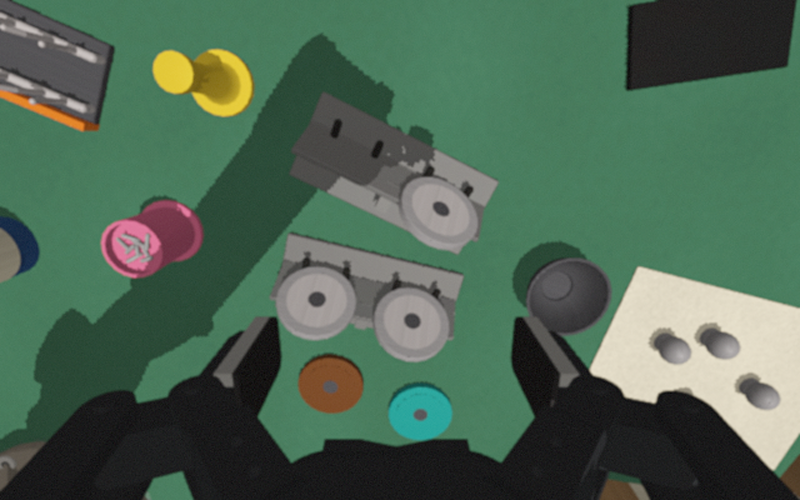

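The second wrist view shows the marker at (220,80), the cup at (150,240), the rack corner top left, and the three chrome discs at (440,210), (317,300) and (412,322). They are clearly distinct from the brown (330,385) and turquoise (420,412) flat discs. Next I look at the rack and cans.

drive_tool([
  [1.9,-4.4,0,0,-1],
  [1.9,-4.4,0,0,-1],
  [1.9,-4.4,0,0,-1],
  [1.9,-4.4,0,0,-1],
  [1.9,-4.4,0,0,-1],
  [1.9,-4.4,0,0,-1],
  [1.9,-4.4,0,0,-1],
  [1.9,-4.4,0,0,-1],
])

```text
t: 3.6
eef_pos: [0.5899, 0.1073, 0.2798]
tool_rot: [0.0, 0.984, 0.177, 0.0]
contact_force: [1.6, -0.9, 0.2]
gripper_width: 1.0
grasp_force: 0.0
```

drive_tool([
  [1.9,-4.4,0,0,-1],
  [1.9,-4.4,0,0,-1],
  [0,0,0,0,-1],
  [0,0,0,0,-1],
])

```text
t: 4.0
eef_pos: [0.5945, 0.203, 0.2793]
tool_rot: [0.0, 0.984, 0.179, -0.0]
contact_force: [-0.8, -0.9, 1.2]
gripper_width: 0.999
grasp_force: 0.0
```

```bash
python3 - <<'E'
from h import *
import pickle
pose(); c=cam('wrist')
im=save('wrist','w3'); out={'cam':c}
for t in ('rack','cans','bottle','cup'):
    out[t]=imaging.cut_out(t,'wrist')
    for d in out[t]:
        ys,xs=np.nonzero(d['mask']); print(t,round(d['conf'],2),np.round(d['centre']),xs.min(),xs.max(),ys.min(),ys.max(),len(xs),np.round(px2w(0,d['centre'],0.05,c),3))
pickle.dump(out,open('w3.pkl','wb'))
cv2.imwrite('pics/w3v.png',cv2.resize(im[...,::-1],(800,500),interpolation=cv2.INTER_CUBIC))
E
```

```text
t 4.0 pos [0.5945 0.203  0.2793] xang 20.63 zdir [-0. -0. -1.] w 0.999 q [-0.15  0.39 -0.37  1.6   0.15  1.18 -1.76]
rack 0.94 [355. 184.] 268 445 124 247 10841 [0.588 0.151 0.05 ]
cans 0.81 [185. 267.] 128 350 212 356 6674 [0.404 0.318 0.05 ]
bottle 0.79 [ 87. 123.] 0 168 92 157 8407 [0.546 0.466 0.05 ]
```

View pics/w3v.png

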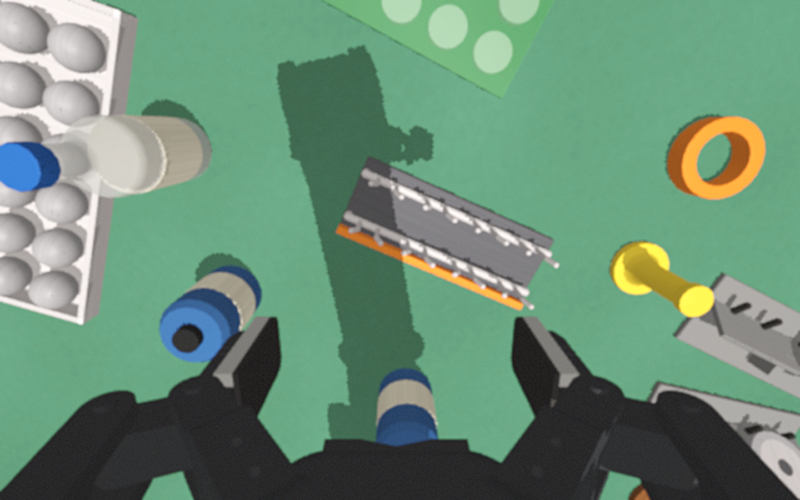

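```bash
cat > fit.py <<'E'
from h import *
import pickle
from scipy.optimize import minimize
D=pickle.load(open('w2.pkl','rb')); c=D['cam']
T=np.linspace(0,2*np.pi,60,endpoint=False)
def disc(x,y,yaw,oy):
    s,k=np.sin(np.radians(35)),np.cos(np.radians(35))
    P=np.vstack([40e-3*np.cos(T)[:,None]*[0,1,0]+40e-3*np.sin(T)[:,None]*[-s,0,k]+h*np.array([k,0,s])+[0,oy,.05] for h in(-.005,.005)])
    return P@R.from_euler('z',yaw).as_matrix().T+[x,y,0]
def cyl(x,y,parts):
    return [np.vstack([np.c_[x+r*np.cos(T),y+r*np.sin(T),0*T+z] for z in(z0,z1)]) for r,z0,z1 in parts]
def sil(Ps,c):
    m=np.zeros((400,640),np.uint8)
    for P in Ps:
        uv=w2px(0,P,c).astype(np.float32); cv2.fillConvexPoly(m,np.round(cv2.convexHull(uv)*16).astype(np.int32),1,shift=4)
    return m>0
def fit(f,mask,x0,c,step):
    x0=np.array(x0,float); s=np.vstack([x0]+[x0+np.eye(len(x0))[i]*step[i] for i in range(len(x0))])
    r=minimize(lambda p:(sil(f(p),c)^mask).sum(),x0,method='Nelder-Mead',options=dict(initial_simplex=s,xatol=1e-4,fatol=.5)); return np.round(r.x,4),int(r.fun),int(mask.sum())
E
python3 - <<'E'
from fit import *
near=lambda t,u,v:min(D[t],key=lambda d:np.hypot(d['centre'][0]-u,d['centre'][1]-v))['mask']
mA=near('disc1',253,242)|near('disc1',327,262); mB=near('disc1',350,166)
print('A',fit(lambda p:[disc(*p,-.05),disc(*p,.05)],mA,[.45,-.285,.1],c,[.02,.02,.2]))
print('B',fit(lambda p:[disc(*p,-.05)],mB,[.60,-.26,.1],c,[.02,.02,.2]))
for i,(u,v,m) in enumerate([(299,218,mA),(297,131,mB)]):
    s=near('stand_a',u,v)|m; q=cv2.boxPoints(cv2.minAreaRect(np.argwhere(near('stand_a',u,v))[:,::-1].astype(np.float32)))
    print('stand px',np.round(q).tolist(),np.round([px2w(0,p,.005,c)[:2] for p in q],3).tolist())
print('cup',fit(lambda p:cyl(*p,[(.034,0,.006),(.028,.006,.07)]),near('cup',122,192),[.456,-.066],c,[.02,.02]))
print('marker',fit(lambda p:cyl(*p,[(.03,0,.01),(.0125,.01,.084),(.015,.084,.094)]),near('marker',167,60),[.62,-.085],c,[.02,.02]))
E3=pickle.load(open('w3.pkl','rb')); c3=E3['cam']
# cans: left one fully seen in wrist view; both in scene/side
im=cv2.imread('pics/w3.png'); hsv=cv2.cvtColor(im,cv2.COLOR_BGR2HSV)
print('cans w3',[d['centre'] for d in E3['cans']])
for n in('scene','side'):
    imaging.read_camera(n); d=imaging.cut_out('cans',n)[0]; cn=cam(n)
    f=lambda p:sum([cyl(p[0]+s*.12*np.cos(p[2]),p[1]+s*.12*np.sin(p[2]),[(.033,0,.105)]) for s in(-1,1)],[])
    ys,xs=np.nonzero(d['mask'])
    for a0 in(1.2,1.6,2.0): print('cans',n,fit(f,d['mask'],[.4,.28,a0],cn,[.03,.03,.3]))
    for t,pr,z0 in (('cup',[(.034,0,.006),(.028,.006,.07)],[.456,-.066]),('marker',[(.03,0,.01),(.0125,.01,.084),(.015,.084,.094)],[.62,-.085])):
        l=imaging.cut_out(t,n)
        if l: print(t,n,fit(lambda p:cyl(*p,pr),l[0]['mask'],z0,cn,[.02,.02]))
# rack
o=(cv2.inRange(hsv,(5,150,120),(20,255,255))>0)&(np.add.outer(np.arange(400),0*np.arange(640))>150); o[:, 460:]=False
q=cv2.minAreaRect(np.argwhere(o)[:,::-1].astype(np.float32)); b=cv2.boxPoints(q); print('orange',o.sum(),np.round(b,1).tolist(),np.round([px2w(0,p,.022,c3)[:2] for p in b],4).tolist())
g=cv2.GaussianBlur(cv2.cvtColor(im,cv2.COLOR_BGR2GRAY).astype(float),(0,0),.8); g=g-cv2.GaussianBlur(g,(0,0),8)
ys=np.linspace(-.105,.105,106); P=[]
for X in(-.024,.024):
    P+= [(X,y,.024) for y in ys]
    for s in(-.081,-.027,.027,.081):
        for sg in(-1,1): P+=[(X,s+sg*.010,z) for z in np.linspace(.026,.052,8)]+[(X,s+sg*.015,.066)]*3
P=np.array(P)
def cost(p):
    uv=w2px(0,P@R.from_euler('z',p[2]).as_matrix().T+[p[0],p[1],0],c3).astype(np.float32)
    return -cv2.remap(g.astype(np.float32),uv[:,:1],uv[:,1:],cv2.INTER_LINEAR).mean()
best=min(((cost((x,y,a)),x,y,a) for x in np.arange(.55,.62,.003) for y in np.arange(.12,.19,.003) for a in np.arange(-.3,.4,.03)))
r=minimize(cost,best[1:],method='Nelder-Mead',options=dict(xatol=1e-5)); print('rack',best,r.x,r.fun)
v=im.copy()
for p in w2px(0,P@R.from_euler('z',r.x[2]).as_matrix().T+[*r.x[:2],0],c3): cv2.circle(v,tuple(int(round(t)) for t in p),0,(0,0,255),-1)
vv=np.hstack([cv2.resize(a[115:255,255:455],(400,280),interpolation=cv2.INTER_CUBIC) for a in(im,v)]); cv2.imwrite('pics/rackfit.png',vv)
E
```

```text
A (array([ 0.4551, -0.2849,  0.1055]), 351, 5723)
B (array([ 0.589 , -0.2665, -0.1756]), 165, 2724)
stand px [[214.0, 245.0], [228.0, 185.0], [373.0, 219.0], [359.0, 279.0]] [[0.4, -0.182], [0.494, -0.176], [0.517, -0.381], [0.422, -0.399]]
stand px [[225.0, 137.0], [256.0, 71.0], [405.0, 142.0], [374.0, 208.0]] [[0.554, -0.155], [0.644, -0.169], [0.63, -0.377], [0.533, -0.375]]
cup (array([ 0.4494, -0.0593]), 133, 3524)
marker (array([ 0.616 , -0.0781]), 139, 3060)
cans w3 [[184.9, 267.3]]
cans scene (array([0.4047, 0.2236, 1.3275]), 327, 2071)
cans scene (array([0.4072, 0.2237, 1.3108]), 339, 2071)
cans scene (array([0.408 , 0.2247, 1.326 ]), 337, 2071)
cup scene (array([ 0.4545, -0.0587]), 71, 596)
marker scene (array([ 0.6197, -0.0824]), 56, 504)
cans side (array([0.4   , 0.2221, 1.338 ]), 350, 2797)
cans side (array([0.3986, 0.2271, 1.3455]), 369, 2797)
cans side (array([0.4638, 0.2254, 1.8783]), 2790, 2797)
cup side (array([ 0.4534, -0.0618]), 43, 746)
marker side (array([ 0.6201, -0.0852]), 63, 477)
orange 1011 [[268.29998779296875, 185.6999969482422], [271.3999938964844, 178.3000030517578], [418.70001220703125, 240.89999389648438], [415.6000061035156, 248.3000030517578]] [[0.5403, 0.2509], [0.5512, 0.2502], [0.5384, 0.0324], [0.5268, 0.0315]]
rack (np.float32(-46.941254), np.float64(0.5800000000000001), np.float64(0.135), np.float64(-0.06000000000000022)) [ 0.58036138  0.13520276 -0.05856   ] -47.369876861572266
```

View pics/rackfit.png

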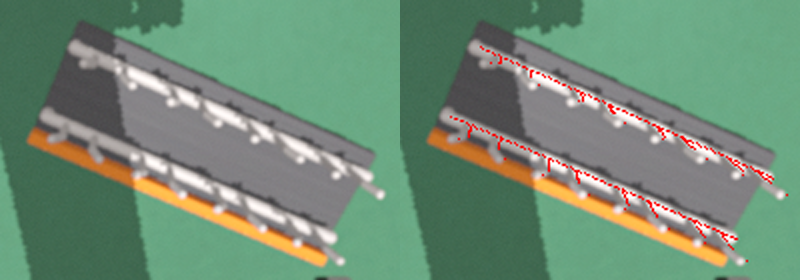

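The overlay follows the rails and tine tips to within about 3 mm. I'll refine the rack and stand B yaw, then start on the discs.

```bash
python3 - <<'E'
from fit import *
E3=pickle.load(open('w3.pkl','rb')); c3=E3['cam']; im=cv2.imread('pics/w3.png')
l=np.log(20+cv2.GaussianBlur(cv2.cvtColor(im,cv2.COLOR_BGR2GRAY).astype(np.float32),(0,0),.8)); l=l-cv2.GaussianBlur(l,(0,0),6); l=l/np.sqrt(cv2.GaussianBlur(l*l,(0,0),12))
l=np.clip(l,-1.5,1.5)
for zr in(.024,.021):
  P=[(X,y,zr) for X in(-.024,.024) for y in np.linspace(-.105,.105,106)]
  Q=[(X,s+sg*(.010+.005*(z>.06)),z) for X in(-.024,.024) for s in(-.081,-.027,.027,.081) for sg in(-1,1) for z in (.03,.035,.04,.045,.05,.066,.066,.066)]
  P=np.array(P+Q)
  def cost(p):
    uv=w2px(0,P@R.from_euler('z',p[2]).as_matrix().T+[p[0],p[1],0],c3).astype(np.float32)
    return float(-cv2.remap(l,uv[:,:1],uv[:,1:],cv2.INTER_LINEAR).mean())
  b=min(((cost((x,y,a)),x,y,a) for x in np.arange(.565,.6,.0025) for y in np.arange(.12,.16,.0025) for a in np.arange(-.14,.04,.02)))
  r=minimize(cost,b[1:],method='Nelder-Mead'); print(zr,r.x,r.fun)
for a,b in (((257.6,74.4),(398.4,144)),((230.4,187.2),(369.6,217.6))):
    A,B=px2w(0,a,.005,c),px2w(0,b,.005,c); print('edge',A[:2],B[:2],'yaw',np.arctan2(-(A-B)[0],(A-B)[1]))
# B joint: yaw fixed
m=min(D['disc1'],key=lambda d:np.hypot(d['centre'][0]-350,d['centre'][1]-166))['mask']
for yaw in(-.05,-.1,-.15,-.2): print(yaw,fit(lambda p:[disc(*p,yaw,0)],m,[.58,-.316],c,[.01,.01]))
to([.445,-.235,.2],96)
E
```

```text
0.024 [ 0.58063369  0.13742305 -0.05989018] -1.2357378005981445
0.021 [ 0.58021078  0.13726338 -0.05977396] -1.2140684127807617
edge [ 0.64169112 -0.1724481 ] [ 0.62495294 -0.37004022] yaw -0.08450902350460437
edge [ 0.49163609 -0.18067414] [ 0.5174701  -0.37553488] yaw 0.13180809829736134
-0.05 (array([ 0.5796, -0.316 ]), 213, 2724)
-0.1 (array([ 0.5799, -0.3161]), 191, 2724)
-0.15 (array([ 0.5792, -0.3169]), 162, 2724)
-0.2 (array([ 0.5797, -0.3166]), 164, 2724)
shift [-29.34  35.69   7.93] turn -75.5
```

drive_tool([
  [-2.8,3.6,0,0,-1],
  [-2.8,3.6,0,0,-1],
  [-2.8,3.6,0,0,-1],
  [-2.8,3.6,0,0,-1],
  [-2.8,3.6,0,0,-1],
  [-2.8,3.6,0,0,-1],
  [-2.8,3.6,0,0,-1],
  [-2.8,3.6,0,0,-1],
])

```text
t: 5.45
eef_pos: [0.4852, -0.1477, 0.2796]
tool_rot: [0.0, 0.984, 0.178, 0.0]
contact_force: [1.0, -0.6, 0.7]
gripper_width: 0.997
grasp_force: 0.0
```

drive_tool([
  [-2.8,3.6,0,0,-1],
  [-2.8,3.6,0,0,-1],
  [0,0,0,-8.5,-1],
  [0,0,0,-8.5,-1],
  [0,0,0,-8.5,-1],
  [0,0,0,-8.5,-1],
  [0,0,0,-8.5,-1],
  [0,0,0,-8.5,-1],
])

```text
t: 6.25
eef_pos: [0.4588, -0.2331, 0.2794]
tool_rot: [0.0, 0.81, 0.587, 0.0]
contact_force: [0.7, -0.1, 0.2]
gripper_width: 0.998
grasp_force: 0.0
```

drive_tool([
  [0,0,0,-8.5,-1],
  [0,0,0,-8.5,-1],
  [0,0,0,-7.5,-1],
  [0,0,0,0,-1],
  [0,0,0,0,-1],
])

```text
t: 6.75
eef_pos: [0.4587, -0.2332, 0.2793]
tool_rot: [0.0, 0.67, 0.742, 0.0]
contact_force: [0.3, 0.2, -0.5]
gripper_width: 0.999
grasp_force: 0.0
```

```bash
python3 - <<'E'
from h import *
pose(); to([.4558,-.2346,.11],96.3)
im=save('wrist','w4'); c=cam('wrist')
import pickle; dd=imaging.cut_out('disc1','wrist'); pickle.dump((c,dd),open('w4.pkl','wb'))
from fit import *
for d in dd:
    if d['mask'].sum()>1500: print(d['conf'],d['centre'],d['mask'].sum(),px2w(0,d['centre'],.05,c),[ (y,*fit(lambda p:[disc(*p,y,0)],d['mask'],px2w(0,d['centre'],.05,c)[:2],c,[.01,.01])) for y in(.05,.1,.15)])
E
```

```text
t 6.75 pos [ 0.4587 -0.2332  0.2793] xang 95.8 zdir [ 1.e-04 -0.e+00 -1.e+00] w 0.999 q [ 0.6   0.18 -0.29  1.86  0.06  1.11  0.39]
shift [-0.11 -0.31 16.93] turn -0.5
0.89 [307.6, 246.7] 2055 [ 0.46592429 -0.30318891  0.05      ] [(0.05, array([ 0.4729, -0.3046]), 1070, 2055), (0.1, array([ 0.4732, -0.304 ]), 1077, 2055), (0.15, array([ 0.4734, -0.3053]), 1082, 2055)]
0.84 [214.8, 186.4] 2704 [ 0.5019614  -0.17026717  0.05      ] [(0.05, array([ 0.5076, -0.1756]), 602, 2704), (0.1, array([ 0.5069, -0.1737]), 571, 2704), (0.15, array([ 0.507 , -0.1735]), 544, 2704)]
0.77 [309.0, 166.2] 2416 [ 0.56537119 -0.26868536  0.05      ] [(0.05, array([ 0.5654, -0.2688]), 1144, 2416), (0.1, array([ 0.566 , -0.2685]), 1163, 2416), (0.15, array([ 0.5657, -0.2697]), 1160, 2416)]
```

```bash
python3 - <<'E'
from fit import *
c,dd=pickle.load(open('w4.pkl','rb'))
for d in dd:
    x=px2w(0,d['centre'],.05,c)[:2]; 
    if d['mask'].sum()>1500: print(d['conf'],d['centre'],d['mask'].sum(),x,[ (y,*fit(lambda p:[disc(*p,y,0)],d['mask'],x,c,[.01,.01])) for y in(-.15,-.1,.1,.15)])
E
```

```text
0.89 [307.6, 246.7] 2055 [ 0.45576169 -0.33925754] [(-0.15, array([ 0.4596, -0.3338]), 331, 2055), (-0.1, array([ 0.46 , -0.334]), 265, 2055), (0.1, array([ 0.46 , -0.334]), 90, 2055), (0.15, array([ 0.4605, -0.3347]), 138, 2055)]
0.84 [214.8, 186.4] 2704 [ 0.33612518 -0.27057271] [(-0.15, array([ 0.3421, -0.2687]), 539, 2704), (-0.1, array([ 0.3419, -0.2694]), 538, 2704), (0.1, array([ 0.3419, -0.2689]), 541, 2704), (0.15, array([ 0.3411, -0.2712]), 551, 2704)]
0.77 [309.0, 166.2] 2416 [ 0.44762691 -0.23418287] [(-0.15, array([ 0.4491, -0.2364]), 358, 2416), (-0.1, array([ 0.45  , -0.2351]), 288, 2416), (0.1, array([ 0.4501, -0.2357]), 190, 2416), (0.15, array([ 0.4499, -0.2361]), 223, 2416)]
```

drive_tool([
  [-0.1,-1.9,4.3,-0.5,-1],
  [0,0,4.3,0,-1],
  [0,0,4.3,0,-1],
  [0,0,3.8,0,-0.1],
  [0,0,2.4,0,-0.1],
  [0,0,2.4,0,-0.1],
  [0,0,0,0,-0.1],
  [0,0,0,0,-0.1],
], squeeze=25)

```text
t: 7.65
eef_pos: [0.4401, -0.2361, 0.0646]
tool_rot: [-0.0, 0.666, 0.746, -0.0]
contact_force: [0.5, 0.1, 0.4]
gripper_width: 0.551
grasp_force: 0.0
```

```bash
python3 - <<'E'
from h import *
pose(); to([.450,-.2354,.064],96.3)
im=save('wrist','w5'); cv2.imwrite('pics/w5v.png',im[...,::-1])
E
```

```text
t 7.65 pos [ 0.4401 -0.2361  0.0646] xang 96.45 zdir [-4.e-04  2.e-04 -1.e+00] w 0.551 q [ 0.57  0.44 -0.25  2.09  0.18  0.63  0.32]
shift [-0.04  0.99  0.06] turn 0.2
```

View pics/w5v.png

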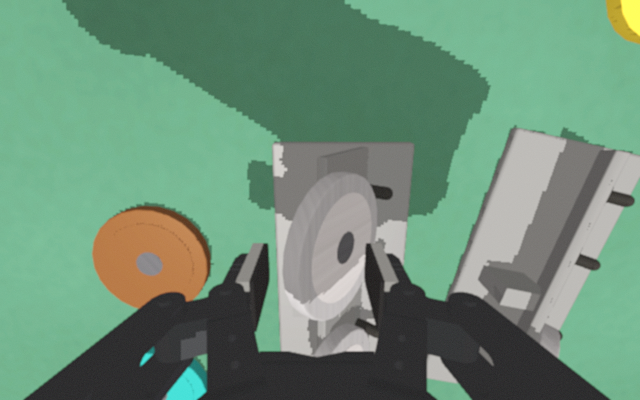

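The disc sits between the pads, at (330,245). I close while following the disc as it turns upright.

drive_tool([
  [0,0.2,0,0,0.3],
  [0,0.5,0,0,0.35],
  [0,0.5,0,0,0.4],
  [0,0.5,0,0,0.5],
  [0,0.4,0,0,0.6],
  [0,0.3,0,0,0.8],
  [0,0,0,0,1],
  [0,0,0,0,1],
], squeeze=25)

```text
t: 8.5
eef_pos: [0.4689, -0.2331, 0.0658]
tool_rot: [0.004, 0.665, 0.747, 0.003]
contact_force: [7.0, 1.2, 1.8]
gripper_width: 0.119
grasp_force: 25.3
```

drive_tool([
  [0,0,0,0,1],
  [0,0,0,0,1],
], squeeze=40)

```text
t: 8.7
eef_pos: [0.4689, -0.2331, 0.0659]
tool_rot: [0.004, 0.665, 0.747, 0.003]
contact_force: [7.6, 0.6, 1.7]
gripper_width: 0.11
grasp_force: 43.6
```

```bash
python3 - <<'E'
from h import *
pose(); print(readout.get_obs()['contact_force'],readout.get_obs()['grasp_force'])
im=save('wrist','w6'); cv2.imwrite('pics/w6v.png',im[...,::-1])
E
```

```text
t 8.7 pos [ 0.4689 -0.2331  0.0659] xang 96.59 zdir [ 9.2e-03 -9.0e-04 -1.0e+00] w 0.11 q [ 0.54  0.47 -0.25  2.04  0.18  0.65  0.29]
[7.58089318 0.60512252 1.72988282] 43.56317460536957
```

View pics/w6v.png

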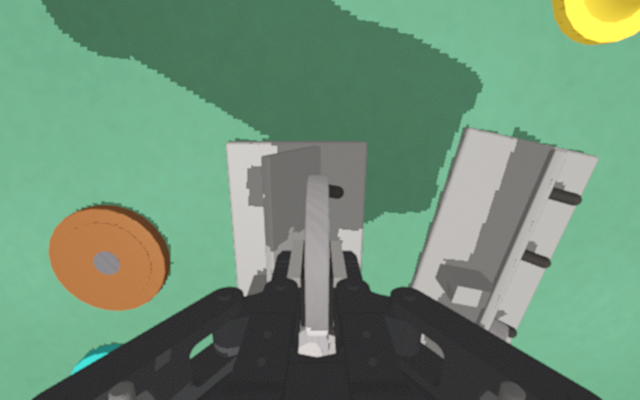

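The disc now stands upright between the pads with a flat grip (9.4 mm opening). I'm lifting it and carrying it to the rack.

drive_tool([
  [0,0,-2,0,1],
  [0,0,-3,0,1],
  [0,0,-4,0,1],
  [0,0,-4,0,1],
  [0,0,-2,0,1],
  [3.9,2.0,0,0,1],
  [3.9,2.0,0,0,1],
  [3.9,2.0,0,0,1],
], squeeze=50)

```text
t: 9.55
eef_pos: [0.5105, -0.1091, 0.2145]
tool_rot: [0.0, 0.666, 0.746, 0.0]
contact_force: [0.6, -0.0, -1.6]
gripper_width: 0.111
grasp_force: 49.4
```

drive_tool([
  [3.9,2.0,0,0,1],
  [3.9,2.0,0,0,1],
  [3.9,2.0,0,0,1],
  [3.9,2.0,0,-8,1],
  [0,0,0,-8,1],
  [0,0,0,-8,1],
  [0,0,0,-8,1],
  [0,0,0,-8,1],
])

```text
t: 10.35
eef_pos: [0.5718, 0.054, 0.2138]
tool_rot: [-0.0, 0.368, 0.93, -0.0]
contact_force: [0.5, 0.3, -1.4]
gripper_width: 0.105
grasp_force: 49.3
```

drive_tool([
  [0,0,0,-8,1],
  [0,0,0,-8,1],
  [0,0,0,-8,1],
  [0,0,0,-8,1],
  [0,0,0,-8,1],
  [0,0,0,0,1],
  [0,0,0,0,1],
])

```text
t: 11.05
eef_pos: [0.5718, 0.0536, 0.214]
tool_rot: [-0.0, 0.032, 0.999, 0.0]
contact_force: [-0.1, 0.1, -1.3]
gripper_width: 0.11
grasp_force: 49.3
```

```bash
python3 - <<'E'
from h import *
pose(); to([.5756,.0565,.085],176.6); print(readout.get_obs()['grasp_force'])
im=save('wrist','w7'); cv2.imwrite('pics/w7v.png',im[...,::-1])
E
```

```text
t 11.05 pos [0.5718 0.0536 0.214 ] xang 176.28 zdir [-6.e-04  2.e-04 -1.e+00] w 0.11 q [ 0.34  0.41 -0.69  1.78  0.3   1.05  1.04]
shift [-0.36  0.31 12.9 ] turn -0.3
49.28557097911835
```

View pics/w7v.png

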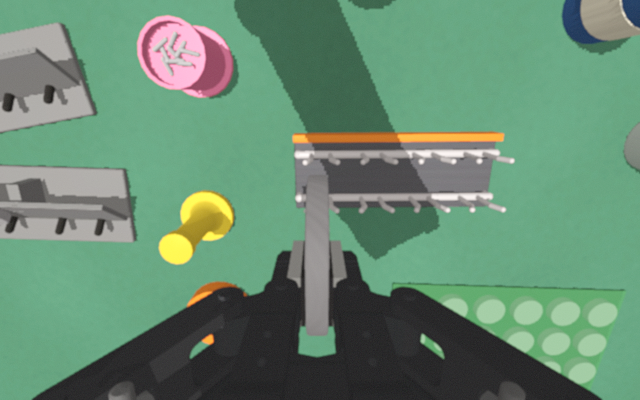

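```bash
cat > rk.py <<'E'
from fit import *
def rackfit(fn,c3,x0=(.5805,.1373,-.06)):
  im=cv2.imread(fn); l=np.log(20+cv2.GaussianBlur(cv2.cvtColor(im,cv2.COLOR_BGR2GRAY).astype(np.float32),(0,0),.8)); l=l-cv2.GaussianBlur(l,(0,0),6); l=np.clip(l/np.sqrt(cv2.GaussianBlur(l*l,(0,0),12)),-1.5,1.5)
  P=[(X,y,.022) for X in(-.024,.024) for y in np.linspace(-.105,.105,106)]+[(X,s+sg*(.010+.005*(z>.06)),z) for X in(-.024,.024) for s in(-.081,-.027,.027,.081) for sg in(-1,1) for z in (.03,.035,.04,.045,.05,.066,.066,.066)]
  P=np.array(P)
  def cost(p):
    uv=w2px(0,P@R.from_euler('z',p[2]).as_matrix().T+[p[0],p[1],0],c3).astype(np.float32)
    return float(-cv2.remap(l,uv[:,:1],uv[:,1:],cv2.INTER_LINEAR).mean())
  b=min(((cost((x,y,a)),x,y,a) for x in x0[0]+np.arange(-.01,.011,.0025) for y in x0[1]+np.arange(-.015,.016,.0025) for a in x0[2]+np.arange(-.08,.09,.02)))
  r=minimize(cost,b[1:],method='Nelder-Mead'); return r.x,r.fun
E
python3 - <<'E'
from rk import *
c=cam('wrist'); o,M=obs(); print(rackfit('pics/w7.png',c))
g=cv2.imread('pics/w7.png',0); print(g[165:190,316].tolist(),g[322:345,316].tolist())
for oz in(-.005,0,.005,.01,.015):
  C=o['eef_pos']+M@[0,0,oz]
  uv=w2px(0,np.vstack([C+M@(.04*np.array([np.cos(t),0,np.sin(t)])) for t in T]),c)
  print(oz,uv.min(0),uv.max(0),uv[0],uv[30])
E
```

```text
(array([ 0.57651353,  0.13895192, -0.05236898]), np.float64(-1.2079784870147705))
[131, 132, 131, 129, 126, 127, 128, 129, 129, 125, 116, 117, 120, 121, 120, 124, 125, 125, 130, 132, 133, 131, 132, 131, 130] [139, 138, 138, 138, 135, 138, 137, 137, 138, 134, 134, 134, 132, 135, 143, 144, 145, 147, 148, 146, 145, 146, 144]
-0.005 [316.539223   183.57051216] [316.63648037 357.98123606] [316.56399466 186.33372485] [316.58833483 334.07696178]
0 [316.5356791  181.00947047] [316.62718286 349.30745888] [316.55863695 183.54005754] [316.58303161 327.52727157]
0.005 [316.53231002 178.60134018] [316.61862494 341.19869369] [316.55361643 180.92220221] [316.57801751 321.33464809]
0.01 [316.52910313 176.33282351] [316.61076114 333.60147436] [316.54890221 178.46406876] [316.5732695  315.47066707]
0.015 [316.526047   174.19212116] [316.60344121 326.46887436] [316.54446711 176.15147238] [316.56876696 309.90984318]
```

drive_tool([
  [-0.2,0.4,3,-0.5,1],
  [0,0,4,0,1],
  [0,0,3,0,1],
  [0,0,1,0,1],
  [0,0,1,0,1],
  [0,0,1,0,1],
  [0,0,0,0,1],
])

```text
t: 11.8
eef_pos: [0.5742, 0.0575, 0.0841]
tool_rot: [-0.0, 0.026, 1.0, -0.0]
contact_force: [0.1, 0.3, -1.6]
gripper_width: 0.111
grasp_force: 49.2
```

```bash
python3 - <<'E'
from h import *
pose(); o=readout.get_obs();print(o['contact_force'],o['torque'],o['grasp_force'])
im=save('wrist','w8'); cv2.imwrite('pics/w8v.png',im[...,::-1])
E
```

```text
t 11.8 pos [0.5742 0.0575 0.0841] xang 176.97 zdir [-2.e-04 -2.e-04 -1.e+00] w 0.111 q [ 0.26  0.58 -0.62  1.88  0.44  0.83  0.93]
[ 0.12880551  0.32964848 -1.55633777] [0.03103787 0.06310824 0.03980731] 49.22943592071533
```

View pics/w8v.png

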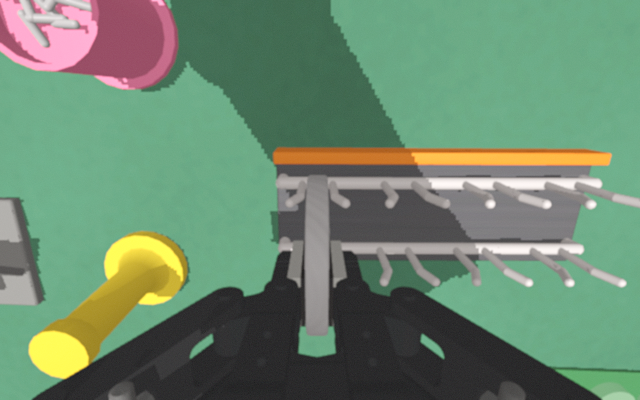

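The disc is centred in the first slot, with tines either side at about (293,200) and (345,200). I'm lowering it onto the rails.

drive_tool([
  [0,0,0.6,0,1],
  [0,0,0.6,0,1],
  [0,0,0.4,0,1],
  [0,0,0.2,0,1],
  [0,0,0,0,1],
])

```text
t: 12.35
eef_pos: [0.574, 0.0576, 0.066]
tool_rot: [-0.0, 0.026, 1.0, -0.0]
contact_force: [-0.3, -1.0, -1.1]
gripper_width: 0.111
grasp_force: 49.2
```

drive_tool([
  [0,0,0.2,0,1],
  [0,0,0.1,0,1],
  [0,0,0,0,1],
])

```text
t: 12.65
eef_pos: [0.575, 0.0578, 0.0638]
tool_rot: [0.001, 0.026, 1.0, 0.0]
contact_force: [0.6, -0.4, 0.9]
gripper_width: 0.111
grasp_force: 49.8
```

drive_tool([
  [0,0,0.1,0,1],
  [0,0,0,0,0.5],
  [0,0,0,0,0.3],
  [0,0,0,0,0.3],
  [0,0,-2,0,0.3],
  [0,0,-4,0,0.3],
  [0,0,-4,0,0.3],
  [0,0,-4,0,0.3],
])

```text
t: 13.45
eef_pos: [0.5736, 0.0576, 0.2034]
tool_rot: [-0.001, 0.026, 1.0, 0.0]
contact_force: [1.0, -0.7, -1.0]
gripper_width: 0.351
grasp_force: 0.0
```

```bash
python3 - <<'E'
from h import *
pose(); im=save('wrist','w9'); cv2.imwrite('pics/w9v.png',im[...,::-1])
to([.470,-.329,.2],96.3)
E
```

```text
t 13.45 pos [0.5736 0.0576 0.2034] xang 177.02 zdir [-0.0012  0.     -1.    ] w 0.351 q [ 0.33  0.43 -0.7   1.79  0.32  1.04  1.04]
shift [  8.7  -39.29   0.91] turn 80.7
```

View pics/w9v.png

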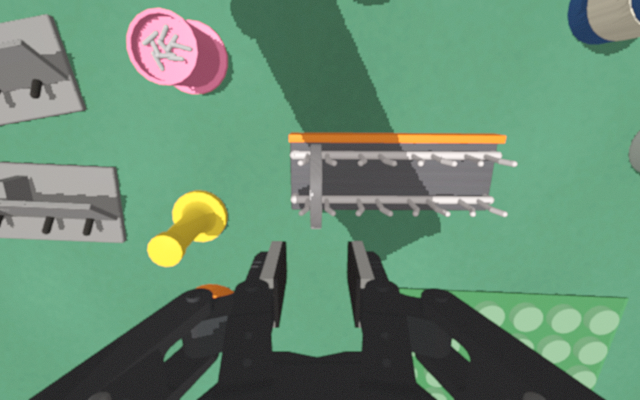

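Disc 1 stands in slot −81. Now the second disc of stand A.

drive_tool([
  [1.2,-4.5,0,0,-0.1],
  [1.2,-4.5,0,0,-0.1],
  [1.2,-4.5,0,0,-0.1],
  [1.2,-4.5,0,0,-0.1],
  [1.2,-4.5,0,0,-0.1],
  [1.2,-4.5,0,0,-0.1],
  [1.2,-4.5,0,0,-0.1],
  [1.2,-4.5,0,0,-0.1],
])

```text
t: 14.3
eef_pos: [0.4584, -0.2985, 0.2021]
tool_rot: [-0.0, 0.026, 1.0, -0.0]
contact_force: [1.6, 0.1, -0.0]
gripper_width: 0.555
grasp_force: 0.0
```

drive_tool([
  [0.6,-3.8,0,0,-0.1],
  [0,0,0,8,-0.1],
  [0,0,0,8,-0.1],
  [0,0,0,8,-0.1],
  [0,0,0,8,-0.1],
  [0,0,0,8,-0.1],
  [0,0,0,8,-0.1],
  [0,0,0,8,-0.1],
])

```text
t: 15.1
eef_pos: [0.4512, -0.3343, 0.2018]
tool_rot: [-0.0, 0.495, 0.869, 0.0]
contact_force: [0.9, -0.3, 0.4]
gripper_width: 0.549
grasp_force: 0.0
```

drive_tool([
  [0,0,0,8,-0.1],
  [0,0,0,8,-0.1],
  [0,0,0,8,-0.1],
  [0,0,0,0.7,-0.1],
  [0,0,0,0,-0.1],
])

```text
t: 15.6
eef_pos: [0.4514, -0.3343, 0.2021]
tool_rot: [-0.0, 0.666, 0.746, -0.0]
contact_force: [-0.2, -0.5, 0.6]
gripper_width: 0.552
grasp_force: 0.0
```

```bash
cat > dk.py <<'E'
from fit import *
def updisc(x,y,yaw,z=.057):
    P=np.vstack([np.c_[.04*np.cos(T),0*T+h,.04*np.sin(T)+z] for h in(-.005,.005)])
    return P@R.from_euler('z',yaw).as_matrix().T+[x,y,0]
def see(n='wrist',yaw=.107):
    save(n,'last_'+n); c=cam(n); r=[]
    for d in imaging.cut_out('disc1',n):
        x=px2w(n,d['centre'],.05,c)[:2]
        if d['mask'].sum()<200: continue
        a=fit(lambda p:[disc(*p,yaw,0)],d['mask'],x,c,[.01,.01]); b=fit(lambda p:[updisc(*p,-.056)],d['mask'],x,c,[.01,.01])
        print(round(d['conf'],2),d['centre'],'tilt',a,'up',b)
E
python3 - <<'E'
from dk import *
pose(); see(); to([.4500,-.3351,.064],96.1)
print('scene'); see('scene')
E
```

```text
t 15.6 pos [ 0.4514 -0.3343  0.2021] xang 96.49 zdir [-4.e-04  1.e-04 -1.e+00] w 0.552 q [ 0.77  0.34 -0.3   1.84  0.12  0.97  0.53]
0.89 [203.3, 217.6] tilt (array([ 0.3446, -0.3822]), 1138, 3783) up (array([ 0.3456, -0.3762]), 1601, 3783)
0.88 [201.1, 108.0] tilt (array([ 0.3454, -0.2838]), 1267, 5009) up (array([ 0.3488, -0.2826]), 3717, 5009)
0.78 [453.4, 176.9] tilt (array([ 0.5797, -0.3171]), 628, 1951) up (array([ 0.5683, -0.3045]), 2673, 1951)
0.69 [324.0, 183.8] tilt (array([ 0.4603, -0.3347]), 131, 3695) up (array([ 0.4566, -0.3362]), 2757, 3695)
shift [-0.05 -0.15 13.82] turn 0.4
scene
0.85 [282.0, 114.6] tilt (array([ 0.3662, -0.3654]), 190, 284) up (array([ 0.374 , -0.3536]), 141, 284)
0.8 [266.6, 136.4] tilt (array([ 0.4659, -0.3347]), 33, 512) up (array([ 0.4722, -0.3306]), 101, 512)
0.78 [308.1, 131.6] tilt (array([ 0.3724, -0.2421]), 204, 317) up (array([ 0.3753, -0.2411]), 150, 317)
0.68 [338.9, 217.4] tilt (array([0.5734, 0.0498]), 381, 392) up (array([0.5759, 0.055 ]), 73, 392)
0.62 [241.5, 155.6] tilt (array([ 0.5855, -0.3146]), 110, 439) up (array([ 0.5895, -0.312 ]), 93, 439)
0.17 [477.5, 294.2] tilt (array([0.5416, 0.4238]), 796, 1693) up (array([0.5572, 0.4117]), 1364, 1693)
```

drive_tool([
  [0,-0.2,4,0,-0.1],
  [0,0,4,0,-0.1],
  [0,0,3.4,0,-0.1],
  [0,0,2.3,0,-0.1],
  [0,0,0,0,-0.1],
  [0,0,0,0,-0.1],
], squeeze=25)

```text
t: 16.4
eef_pos: [0.4497, -0.3349, 0.0656]
tool_rot: [-0.0, 0.667, 0.745, 0.0]
contact_force: [0.3, -0.6, 0.4]
gripper_width: 0.547
grasp_force: 0.0
```

drive_tool([
  [0,0.2,0,0,0.3],
  [0,0.5,0,0,0.35],
  [0,0.5,0,0,0.4],
  [0,0.5,0,0,0.5],
  [0,0.4,0,0,0.6],
  [0,0.3,0,0,0.8],
  [0,0,0,0,1],
  [0,0,0,0,1],
], squeeze=25)

```text
t: 17.2
eef_pos: [0.4788, -0.3317, 0.0669]
tool_rot: [0.004, 0.666, 0.746, 0.003]
contact_force: [7.4, 0.5, 1.4]
gripper_width: 0.12
grasp_force: 24.5
```

drive_tool([
  [0,0,0,0,1],
  [0,0,0,0,1],
], squeeze=50)

```text
t: 17.4
eef_pos: [0.4794, -0.3318, 0.0676]
tool_rot: [0.004, 0.666, 0.746, 0.003]
contact_force: [7.4, 2.5, 6.0]
gripper_width: 0.111
grasp_force: 48.6
```

drive_tool([
  [0,0,-2,0,1],
  [0,0,-3,0,1],
  [0,0,-4,0,1],
  [0,0,-4,0,1],
  [0,0,-2,0,1],
  [4.5,1.3,0,0,1],
  [4.5,1.3,0,0,1],
  [4.5,1.3,0,0,1],
])

```text
t: 18.2
eef_pos: [0.4973, -0.1921, 0.2153]
tool_rot: [0.0, 0.668, 0.745, 0.0]
contact_force: [1.0, 0.4, -1.5]
gripper_width: 0.109
grasp_force: 49.0
```

drive_tool([
  [4.5,1.3,0,0,1],
  [4.5,1.3,0,0,1],
  [4.5,1.3,0,0,1],
  [4.5,1.3,0,0,1],
  [4.5,1.3,0,0,1],
  [4.5,1.3,0,0,1],
  [4.5,1.3,0,0,1],
  [4.5,1.3,0,0,1],
])

```text
t: 19.0
eef_pos: [0.561, 0.1775, 0.215]
tool_rot: [-0.0, 0.667, 0.745, -0.0]
contact_force: [0.1, 0.1, -1.3]
gripper_width: 0.109
grasp_force: 49.0
```

drive_tool([
  [4,1.4,0,-8,1],
  [0,0,0,-8,1],
  [0,0,0,-8,1],
  [0,0,0,-8,1],
  [0,0,0,-8,1],
  [0,0,0,-8,1],
  [0,0,0,-8,1],
  [0,0,0,-8,1],
])

```text
t: 19.8
eef_pos: [0.5705, 0.2168, 0.2149]
tool_rot: [-0.0, 0.168, 0.986, -0.0]
contact_force: [0.2, -0.1, -1.5]
gripper_width: 0.109
grasp_force: 49.0
```

drive_tool([
  [0,0,0,-8,1],
  [0,0,0,-8,1],
  [0,0,0,0,1],
  [0,0,0,0,1],
])

```text
t: 20.2
eef_pos: [0.5706, 0.2168, 0.2149]
tool_rot: [-0.0, 0.034, 0.999, -0.0]
contact_force: [0.6, -0.5, -1.6]
gripper_width: 0.106
grasp_force: 49.0
```

```bash
python3 - <<'E'
from rk import *
pose(); to([.5825,.2189,.1],176.8)
o,M=obs(); c=cam('wrist'); im=save('wrist','w10'); print(rackfit('pics/w10.png',c))
g=cv2.cvtColor(im,cv2.COLOR_RGB2HSV)[...,1]; u=int(w2px(0,o['eef_pos'],c)[0,0]); print(u,'sat',[(v,int(g[v,u])) for v in list(range(165,195,2))+list(range(322,346,2))])
for oz in(.005,.01,.015):
  uv=w2px(0,np.vstack([o['eef_pos']+M@[0,0,oz]+M@(.04*np.array([np.cos(t),0,np.sin(t)])) for t in T]),c); print(oz,uv.min(0)[1],uv.max(0)[1])
E
```

```text
t 20.2 pos [0.5706 0.2168 0.2149] xang 176.08 zdir [-7.e-04 -0.e+00 -1.e+00] w 0.106 q [ 0.13  0.51 -0.82  1.69  0.41  1.12  0.7 ]
shift [-1.18  0.3  11.49] turn -0.7
(array([ 0.57636002,  0.13806587, -0.06029377]), np.float64(-0.995198667049408))
316 sat [(165, 11), (167, 12), (169, 9), (171, 3), (173, 9), (175, 3), (177, 8), (179, 8), (181, 10), (183, 8), (185, 6), (187, 6), (189, 6), (191, 6), (193, 9), (322, 10), (324, 5), (326, 7), (328, 7), (330, 7), (332, 7), (334, 26), (336, 73), (338, 61), (340, 49), (342, 50), (344, 50)]
0.005 178.65984261248437 341.27757531722494
0.01 176.39033771298728 333.6778101355786
0.015 174.24871357888276 326.54288174752315
```

drive_tool([
  [-1.2,0.3,3,-0.7,1],
  [0,0,4,0,1],
  [0,0,3,0,1],
  [0,0,1,0,1],
  [0,0,1,0,1],
  [0,0,1,0,1],
  [0,0,0,0,1],
  [0,0,0,0,1],
])

```text
t: 21.05
eef_pos: [0.5834, 0.2194, 0.0862]
tool_rot: [0.001, 0.026, 1.0, 0.0]
contact_force: [0.1, -0.9, -1.2]
gripper_width: 0.107
grasp_force: 48.9
```

drive_tool([
  [0,0,0.6,0,1],
  [0,0,0.6,0,1],
  [0,0,0.4,0,1],
  [0,0,0.2,0,1],
  [0,0,0,0,1],
])

```text
t: 21.55
eef_pos: [0.5827, 0.2189, 0.0668]
tool_rot: [-0.0, 0.026, 1.0, -0.0]
contact_force: [-0.5, 0.4, -0.3]
gripper_width: 0.106
grasp_force: 48.9
```

drive_tool([
  [0,0,0.2,0,1],
  [0,0,0.1,0,1],
  [0,0,0,0,1],
])

```text
t: 21.85
eef_pos: [0.5838, 0.2194, 0.065]
tool_rot: [0.001, 0.026, 1.0, 0.0]
contact_force: [1.8, 0.1, 2.7]
gripper_width: 0.113
grasp_force: 49.7
```

drive_tool([
  [0,0,0,0,0.5],
  [0,0,0,0,0.3],
  [0,0,0,0,0.3],
  [0,0,-2,0,0.3],
  [0,0,-4,0,0.3],
  [0,0,-4,0,0.3],
  [0,0,-4,0,0.3],
  [0,0,0,0,0.3],
])

```text
t: 22.65
eef_pos: [0.5854, 0.2213, 0.2103]
tool_rot: [0.004, 0.026, 1.0, 0.002]
contact_force: [0.9, -0.5, -0.1]
gripper_width: 0.356
grasp_force: 0.0
```

```bash
python3 - <<'E'
from dk import *
pose(); see('wrist'); see('scene')
E
```

```text
t 22.65 pos [0.5854 0.2213 0.2103] xang 177.01 zdir [ 0.0086  0.0039 -1.    ] w 0.356 q [ 0.12  0.54 -0.81  1.67  0.43  1.12  0.71]
0.94 [142.3, 178.3] tilt (array([0.5736, 0.0541]), 2723, 3707) up (array([0.5709, 0.0581]), 386, 3707)
0.68 [313.5, 184.3] tilt (array([0.6083, 0.2139]), 2491, 875) up (array([0.5825, 0.217 ]), 193, 875)
0.77 [281.0, 116.4] tilt (array([ 0.3731, -0.3588]), 200, 277) up (array([ 0.3749, -0.3542]), 147, 277)
0.71 [340.6, 214.4] tilt (array([0.5736, 0.0463]), 379, 400) up (array([0.5784, 0.0538]), 64, 400)
0.68 [243.3, 155.3] tilt (array([ 0.5839, -0.3207]), 90, 452) up (array([ 0.5878, -0.3103]), 89, 452)
0.63 [389.1, 253.8] tilt (array([0.5812, 0.2057]), 595, 331) up (array([0.5855, 0.2163]), 100, 331)
0.52 [306.9, 130.4] tilt (array([ 0.3679, -0.2504]), 182, 329) up (array([ 0.3747, -0.2413]), 146, 329)
0.17 [365.2, 247.7] tilt (array([0.6077, 0.1604]), 1509, 2415) up (array([0.6075, 0.16  ]), 1947, 2415)
```

drive_tool([
  [-0.1,-4.5,0,0,-0.1],
  [-0.1,-4.5,0,0,-0.1],
  [-0.1,-4.5,0,0,-0.1],
  [-0.1,-4.5,0,0,-0.1],
  [-0.1,-4.5,0,0,-0.1],
  [-0.1,-4.5,0,0,-0.1],
  [-0.1,-4.5,0,0,-0.1],
  [-0.1,-4.5,0,0,-0.1],
])

```text
t: 23.65
eef_pos: [0.5707, -0.1427, 0.2026]
tool_rot: [-0.001, 0.026, 1.0, 0.0]
contact_force: [0.7, 0.3, 0.8]
gripper_width: 0.548
grasp_force: 0.0
```

drive_tool([
  [-0.1,-4.5,0,0,-0.1],
  [-0.1,-4.5,0,0,-0.1],
  [-0.1,-4.5,0,0,-0.1],
  [-0.1,-4.2,0,8.5,-0.1],
  [0,0,0,8.5,-0.1],
  [0,0,0,8.5,-0.1],
  [0,0,0,8.5,-0.1],
  [0,0,0,8.5,-0.1],
])

```text
t: 24.45
eef_pos: [0.5657, -0.3176, 0.2021]
tool_rot: [-0.002, 0.39, 0.921, 0.0]
contact_force: [-0.7, -0.0, 0.9]
gripper_width: 0.551
grasp_force: 0.0
```

drive_tool([
  [0,0,0,8.5,-0.1],
  [0,0,0,8.5,-0.1],
  [0,0,0,8.5,-0.1],
  [0,0,0,8.5,-0.1],
  [0,0,0,8.5,-0.1],
  [0,0,0,8.5,-0.1],
  [0,0,0,0,-0.1],
  [0,0,0,0,-0.1],
])

```text
t: 25.25
eef_pos: [0.5662, -0.3175, 0.203]
tool_rot: [-0.001, 0.745, 0.667, -0.001]
contact_force: [-0.1, 1.2, 0.3]
gripper_width: 0.548
grasp_force: 0.0
```

```bash
python3 - <<'E'
from dk import *
pose(); c=cam('wrist'); save('wrist','w11')
for d in imaging.cut_out('disc1','wrist'):
    x=px2w(0,d['centre'],.05,c)[:2]
    if abs(x[0]-.57)<.05 and x[1]<-.2: print(d['conf'],[(y,*fit(lambda p:[disc(*p,y,0)],d['mask'],x,c,[.01,.01])) for y in(-.2,-.16,-.12,-.08,-.04)])
to([.5696,-.3156,.064],83)
E
```

```text
t 25.25 pos [ 0.5662 -0.3175  0.203 ] xang 83.74 zdir [-2.2e-03  8.0e-04 -1.0e+00] w 0.548 q [ 0.68  0.49 -0.36  1.63  0.19  1.06  0.15]
shift [ 0.23  0.31 13.95] turn 0.7
```

drive_tool([
  [0.2,0.3,4,0.5,-0.1],
  [0,0,4,0,-0.1],
  [0,0,3.4,0,-0.1],
  [0,0,2.4,0,-0.1],
  [0,0,0,0,-0.1],
  [0,0,0,0,-0.1],
], squeeze=25)

```text
t: 25.95
eef_pos: [0.5701, -0.3162, 0.0666]
tool_rot: [-0.0, 0.749, 0.663, 0.0]
contact_force: [-0.4, 0.4, 0.9]
gripper_width: 0.549
grasp_force: 0.0
```

```bash
python3 - <<'E'
from h import *
pose(); im=save('wrist','w12'); cv2.imwrite('pics/w12v.png',im[...,::-1])
E
```

```text
t 25.95 pos [ 0.5701 -0.3162  0.0666] xang 83.06 zdir [-1.e-04  4.e-04 -1.e+00] w 0.549 q [ 0.64  0.64 -0.33  1.72  0.26  0.82  0.08]
```

View pics/w12v.png

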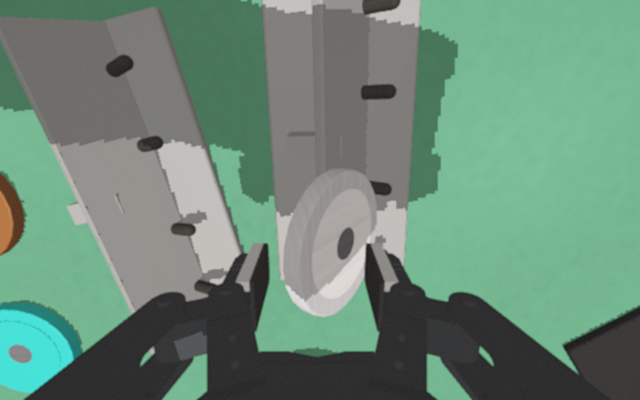

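The pads straddle disc 3 at (330,245), square to the stand. I repeat the same closing sequence.

drive_tool([
  [0,0.2,0.2,0,0.3],
  [0,0.5,0,0,0.35],
  [0,0.5,0,0,0.4],
  [0,0.5,0,0,0.5],
  [0,0.4,0,0,0.6],
  [0,0.3,0,0,0.8],
  [0,0,0,0,1],
  [0,0,0,0,1],
], squeeze=25)

```text
t: 26.8
eef_pos: [0.5987, -0.3194, 0.0663]
tool_rot: [0.004, 0.749, 0.663, 0.003]
contact_force: [6.9, -0.1, 1.6]
gripper_width: 0.117
grasp_force: 25.0
```

drive_tool([
  [0,0,0,0,1],
  [0,0,0,0,1],
], squeeze=50)

```text
t: 27.0
eef_pos: [0.5987, -0.3194, 0.0664]
tool_rot: [0.004, 0.749, 0.663, 0.003]
contact_force: [7.6, -1.5, 1.5]
gripper_width: 0.107
grasp_force: 52.8
```

drive_tool([
  [0,0,-2,0,1],
  [0,0,-3,0,1],
  [0,0,-4,0,1],
  [0,0,-4,0,1],
  [0,0,-2,0,1],
  [4.2,-0.7,0,0,1],
  [4.2,-0.7,0,0,1],
  [4.2,-0.7,0,0,1],
])

```text
t: 27.8
eef_pos: [0.5881, -0.1901, 0.2143]
tool_rot: [-0.0, 0.749, 0.662, 0.0]
contact_force: [-0.3, 1.6, -1.4]
gripper_width: 0.109
grasp_force: 52.4
```

drive_tool([
  [4.2,-0.7,0,0,1],
  [4.2,-0.7,0,0,1],
  [4.2,-0.7,0,0,1],
  [4.2,-0.7,0,0,1],
  [4.2,-0.7,0,0,1],
  [4.2,-0.7,0,0,1],
  [4.2,-0.7,0,0,1],
  [0,0,0,-8.5,1],
])

```text
t: 28.6
eef_pos: [0.5741, 0.1155, 0.2149]
tool_rot: [-0.001, 0.694, 0.72, 0.002]
contact_force: [-0.6, 0.5, -0.8]
gripper_width: 0.108
grasp_force: 52.4
```

drive_tool([
  [0,0,0,-8.5,1],
  [0,0,0,-8.5,1],
  [0,0,0,-8.5,1],
  [0,0,0,-8.5,1],
  [0,0,0,-8.5,1],
  [0,0,0,-8.5,1],
  [0,0,0,-8.5,1],
  [0,0,0,-8.5,1],
])

```text
t: 29.4
eef_pos: [0.5754, 0.1063, 0.2141]
tool_rot: [-0.0, 0.175, 0.985, -0.0]
contact_force: [0.2, -0.1, -1.9]
gripper_width: 0.109
grasp_force: 52.4
```

drive_tool([
  [0,0,0,-8.5,1],
  [0,0,0,-8.5,1],
  [0,0,0,0,1],
  [0,0,0,0,1],
])

```text
t: 29.8
eef_pos: [0.5755, 0.1062, 0.2141]
tool_rot: [-0.0, 0.033, 0.999, 0.0]
contact_force: [0.5, -1.4, -0.7]
gripper_width: 0.108
grasp_force: 52.4
```

```bash
python3 - <<'E'
from h import *
pose(); to([.5785,.111,.085],176.8); print(readout.get_obs()['grasp_force'])
E
```

```text
t 29.8 pos [0.5755 0.1062 0.2141] xang 176.26 zdir [-5.e-04  2.e-04 -1.e+00] w 0.108 q [ 0.35  0.48 -0.84  1.75  0.39  1.09  0.88]
shift [-0.28  0.49 12.91] turn -0.5
52.386258244514465
```

drive_tool([
  [-0.3,0.5,3,-0.5,1],
  [0,0,4,0,1],
  [0,0,3,0,1],
  [0,0,1,0,1],
  [0,0,1,0,1],
  [0,0,1,0,1],
  [0,0,0,0,1],
  [0,0,0,0,1],
])

```text
t: 30.6
eef_pos: [0.5794, 0.1113, 0.0851]
tool_rot: [0.001, 0.026, 1.0, 0.0]
contact_force: [-0.1, 0.7, -1.0]
gripper_width: 0.105
grasp_force: 52.3
```

drive_tool([
  [0,0,0.6,0,1],
  [0,0,0.6,0,1],
  [0,0,0.4,0,1],
  [0,0,0.2,0,1],
  [0,0,0.2,0,1],
  [0,0,0,0,1],
])

```text
t: 31.2
eef_pos: [0.5791, 0.1112, 0.0643]
tool_rot: [0.0, 0.026, 1.0, 0.0]
contact_force: [-0.2, 0.9, -0.0]
gripper_width: 0.107
grasp_force: 52.4
```

drive_tool([
  [0,0,0.1,0,1],
  [0,0,0,0,0.5],
  [0,0,0,0,0.3],
  [0,0,0,0,0.3],
  [0,0,-2,0,0.3],
  [0,0,-4,0,0.3],
  [0,0,-4,0,0.3],
  [0,0,-4,0,0.3],
])

```text
t: 32.0
eef_pos: [0.5784, 0.1111, 0.2046]
tool_rot: [-0.0, 0.026, 1.0, 0.0]
contact_force: [0.6, -0.2, 0.2]
gripper_width: 0.349
grasp_force: 0.0
```

```bash
cat > cm.py <<'E'
from dk import *
CUP=[(.034,0,.006),(.028,.006,.07)]; MK=[(.03,0,.01),(.0125,.01,.084),(.015,.084,.094)]
def cm(n,things=('cup','marker')):
    c=cam(n); save(n,'last_'+n)
    for t in things:
        for d in imaging.cut_out(t,n)[:1]:
            x=px2w(n,d['centre'],.03,c)[:2]; print(n,t,d['conf'],d['centre'],fit(lambda p:cyl(*p,CUP if t=='cup' else MK),d['mask'],x,c,[.02,.02]))
E
python3 - <<'E'
from cm import *
pose()
for n in('wrist','scene','side'): cm(n)
see('wrist')
E
```

```text
t 32.0 pos [0.5784 0.1111 0.2046] xang 177.02 zdir [-7.e-04  0.e+00 -1.e+00] w 0.349 q [ 0.33  0.49 -0.84  1.75  0.41  1.08  0.87]
wrist cup 0.59 [116.0, 48.5] (array([ 0.4502, -0.0591]), 257, 7285)
wrist marker 0.98 [107.7, 233.0] (array([ 0.6238, -0.1129]), 276, 3791)
scene cup 0.97 [334.8, 178.0] (array([ 0.4532, -0.0631]), 86, 570)
scene marker 0.8 [278.6, 202.4] (array([ 0.6289, -0.1154]), 36, 514)
side cup 0.79 [359.3, 206.1] (array([ 0.454 , -0.0616]), 67, 720)
side marker 0.81 [306.3, 179.8] (array([ 0.6257, -0.1138]), 35, 497)
0.93 [433.7, 187.2] tilt (array([0.5844, 0.2198]), 2697, 2831) up (array([0.5841, 0.2186]), 320, 2831)
0.76 [258.7, 183.1] tilt (array([0.5852, 0.0558]), 2716, 1859) up (array([0.5753, 0.0569]), 224, 1859)
0.75 [315.3, 185.3] tilt (array([0.6064, 0.1059]), 2548, 1013) up (array([0.5791, 0.1098]), 101, 1013)
0.62 [116.3, 48.5] tilt (array([ 0.4541, -0.0519]), 765, 7460) up (array([ 0.4455, -0.0533]), 3485, 7460)
```

The three discs stand in the rack, at y ≈ 0.057, 0.110 and 0.219. The marker has been knocked to about (0.624, −0.113). Next is the cup.

drive_tool([
  [2.4,-3.5,0,0,-1],
  [2.4,-3.5,0,0,-1],
  [2.4,-3.5,0,0,-1],
  [2.3,-3.6,0,0,-1],
  [2.3,-3.6,0,0,-1],
  [0,0,0,0,-1],
  [0,0,0,0,-1],
])

```text
t: 33.25
eef_pos: [0.4514, -0.0604, 0.2032]
tool_rot: [-0.0, 0.027, 1.0, -0.0]
contact_force: [-0.4, 0.7, -0.4]
gripper_width: 1.005
grasp_force: 0.0
```

```bash
python3 - <<'E'
from cm import *
pose(); cm('wrist'); to([.451,-.060,.025],177)
c=cam('wrist'); dd=imaging.cut_out('cans','wrist'); print([d['centre'] for d in dd])
E
```

```text
t 33.25 pos [ 0.4514 -0.0604  0.2032] xang 176.85 zdir [-0.e+00 -5.e-04 -1.e+00] w 1.005 q [ 0.79  0.26 -0.9   2.04  0.25  0.95  1.28]
wrist cup 0.64 [320.0, 176.1] (array([ 0.449 , -0.0589]), 156, 3865)
wrist marker 0.79 [281.2, 308.9] (array([ 0.6241, -0.1133]), 993, 2048)
shift [ 0.16 -0.22 17.85] turn 0.1
[[514.5, 81.5]]
```

drive_tool([
  [0.1,0.1,4,0,-1],
  [0,0,4,0,-1],
  [0,0,4,0,-1],
  [0,0,3,0,-1],
  [0,0,1.8,0,-1],
  [0,0,1,0,-1],
  [0,0,0,0,1],
  [0,0,0,0,1],
], squeeze=40)

```text
t: 34.25
eef_pos: [0.4516, -0.0578, 0.0259]
tool_rot: [0.0, 0.026, 1.0, 0.0]
contact_force: [1.2, -1.0, 4.0]
gripper_width: 0.691
grasp_force: 3.2
```

drive_tool([
  [0,0,0,0,1],
  [0,0,0,0,1],
  [0,0,0,0,1],
])

```text
t: 34.55
eef_pos: [0.4517, -0.0584, 0.0263]
tool_rot: [0.001, 0.026, 1.0, -0.0]
contact_force: [-1.0, 0.6, 7.2]
gripper_width: 0.646
grasp_force: 42.7
```

drive_tool([
  [0,0,-3,0,1],
  [0,0,-4,0,1],
  [0,0,-4,0,1],
  [0,0,-4,0,1],
  [0.9,4,0,0,1],
  [0.9,4,0,0,1],
  [0.9,4,0,0,1],
  [0.9,4,0,0,1],
])

```text
t: 35.35
eef_pos: [0.4225, 0.104, 0.1755]
tool_rot: [0.0, 0.027, 1.0, -0.0]
contact_force: [0.4, 0.7, -3.2]
gripper_width: 0.646
grasp_force: 43.9
```

drive_tool([
  [0.9,4,0,0,1],
  [0.9,4,0,0,1],
  [0.9,3.7,0,0,1],
  [0,0,0,5.5,1],
  [0,0,0,5.5,1],
  [0,0,0,0,1],
  [0,0,0,0,1],
])

```text
t: 36.05
eef_pos: [0.4022, 0.221, 0.1753]
tool_rot: [0.0, 0.121, 0.993, -0.0]
contact_force: [-0.5, -0.4, -2.3]
gripper_width: 0.644
grasp_force: 43.9
```

```bash
python3 - <<'E'
from cm import *
pose(); print(readout.get_obs()['grasp_force'])
E3=pickle.load(open('w3.pkl','rb')); c3=E3['cam']; m=E3['cans'][0]['mask'].copy(); m[:,270:]=False
print('left can w3',fit(lambda p:cyl(*p,[(.033,0,.105)]),m,[.43,.33],c3,[.02,.02]))
c=cam('wrist'); im=save('wrist','w13'); cv2.imwrite('pics/w13v.png',im[...,::-1])
for d in imaging.cut_out('cans','wrist'):
    ys,xs=np.nonzero(d['mask']); print(d['conf'],d['centre'],xs.min(),xs.max(),ys.min(),ys.max())
    f=lambda p:sum([cyl(p[0]+s*.12*np.cos(p[2]),p[1]+s*.12*np.sin(p[2]),[(.033,0,.105)]) for s in(-1,1)],[])
    print(fit(f,d['mask'],[.402,.222,1.33],c,[.02,.02,.1]))
E
```

```text
t 36.05 pos [0.4022 0.221  0.1753] xang 166.13 zdir [ 1.e-04 -6.e-04 -1.e+00] w 0.644 q [ 0.17  0.32 -0.94  2.06  0.33  0.91  0.38]
43.884599804878235
left can w3 (array([0.4327, 0.3361]), 704, 4108)
0.8 [405.7, 188.0] 115 524 141 241
(array([0.3974, 0.2232, 1.3363]), 3262, 16958)
0.29 [7.7, 326.9] 0 9 315 333
(array([ 0.8776, -0.0113, -0.1589]), 133, 133)
```

View pics/w13v.png

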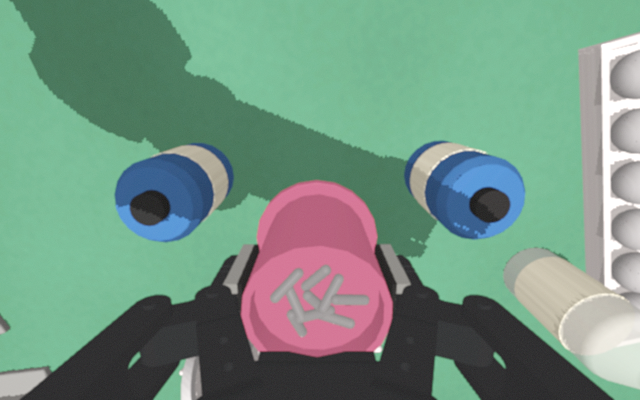

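Both cans sit symmetrically about the cup, at (170,190) and (470,190). I'm lowering the cup here.

drive_tool([
  [0,0,4,0,1],
  [0,0,4,0,1],
  [0,0,3,0,1],
  [0,0,2,0,1],
  [0,0,1.2,0,1],
  [0,0,0.5,0,1],
  [0,0,0.1,0,1],
  [0,0,0,0,1],
])

```text
t: 36.95
eef_pos: [0.403, 0.2219, 0.028]
tool_rot: [0.001, 0.122, 0.993, 0.0]
contact_force: [0.1, -0.1, -3.4]
gripper_width: 0.644
grasp_force: 44.0
```

drive_tool([
  [0,0,0.1,0,1],
  [0,0,0.1,0,1],
  [0,0,0,0,1],
])

```text
t: 37.25
eef_pos: [0.403, 0.2217, 0.0263]
tool_rot: [0.001, 0.122, 0.993, 0.0]
contact_force: [-0.9, -1.0, 5.0]
gripper_width: 0.648
grasp_force: 44.7
```

drive_tool([
  [0,0,0,0,0],
  [0,0,0,0,-1],
  [0,0,0,0,-1],
  [0,0,-3,0,-1],
  [0,0,-5,0,-1],
  [0,0,-5,0,-1],
  [0,0,-5,0,-1],
])

```text
t: 37.95
eef_pos: [0.4018, 0.2215, 0.207]
tool_rot: [-0.0, 0.122, 0.993, 0.0]
contact_force: [0.4, -0.8, -0.8]
gripper_width: 0.998
grasp_force: 0.0
```

drive_tool([
  [-3.3,-3,0,0,-1],
  [-3.3,-3,0,0,-1],
  [-3.3,-3,0,0,-1],
  [-3.3,-3,0,0,-1],
  [-3.3,-3,0,0,-1],
  [-3.3,-3,0,0,-1],
  [-3.3,-3,0,0,-1],
  [-3.3,-3,0,0,-1],
])

```text
t: 38.75
eef_pos: [0.6012, -0.0771, 0.2053]
tool_rot: [0.0, 0.122, 0.993, -0.0]
contact_force: [0.9, 0.8, 0.7]
gripper_width: 1.003
grasp_force: 0.0
```

drive_tool([
  [-3.1,-3.2,0,-5.5,-1],
  [0,0,0,-5.5,-1],
  [0,0,0,0,-1],
  [0,0,0,0,-1],
])

```text
t: 39.15
eef_pos: [0.6224, -0.1126, 0.2052]
tool_rot: [-0.0, 0.027, 1.0, 0.0]
contact_force: [-0.6, 0.7, -0.1]
gripper_width: 1.002
grasp_force: 0.0
```

```bash
python3 - <<'E'
from cm import *
pose(); cm('wrist',('marker',)); cm('scene'); cm('side'); see('side'); to([.624,-.113,.035],177)
E
```

```text
t 39.15 pos [ 0.6224 -0.1126  0.2052] xang 176.94 zdir [-3.e-04  1.e-03 -1.e+00] w 1.002 q [ 0.66  0.56 -0.81  1.65  0.44  1.13  1.24]
wrist marker 0.84 [316.2, 175.4] (array([ 0.6238, -0.113 ]), 116, 2753)
scene cup 0.83 [429.7, 217.5] (array([0.4057, 0.2206]), 67, 740)
scene marker 0.84 [278.6, 202.6] (array([ 0.6257, -0.1154]), 87, 461)
side cup 0.89 [334.8, 287.8] (array([0.4035, 0.2209]), 71, 1012)
side marker 0.72 [302.5, 177.8] (array([ 0.6273, -0.1141]), 44, 497)
0.9 [437.0, 151.7] tilt (array([ 0.3176, -0.3409]), 237, 363) up (array([ 0.3184, -0.3315]), 228, 363)
0.75 [426.0, 172.0] tilt (array([ 0.3208, -0.2312]), 258, 452) up (array([ 0.3214, -0.2254]), 179, 452)
0.66 [262.3, 257.3] tilt (array([0.5881, 0.2069]), 438, 560) up (array([0.5839, 0.2174]), 135, 560)
0.66 [289.0, 226.9] tilt (array([0.5775, 0.1036]), 441, 589) up (array([0.5806, 0.107 ]), 64, 589)
0.56 [298.3, 210.8] tilt (array([0.5885, 0.0309]), 434, 474) up (array([0.5764, 0.0551]), 160, 474)
0.19 [380.5, 166.0] tilt (array([ 0.4342, -0.1937]), 1044, 1358) up (array([ 0.4426, -0.2017]), 749, 1358)
shift [-0.12  0.08 17.04] turn 0.0
```

drive_tool([
  [-0.1,0,4,0,-1],
  [0,0,4,0,-1],
  [0,0,4,0,-1],
  [0,0,3,0,-1],
  [0,0,2,0,-1],
  [0,0,0,0,1],
  [0,0,0,0,1],
  [0,0,0,0,1],
])

```text
t: 40.45
eef_pos: [0.6253, -0.1137, 0.0373]
tool_rot: [0.002, 0.026, 1.0, -0.0]
contact_force: [-0.4, 0.4, 0.6]
gripper_width: 0.514
grasp_force: 0.0
```

drive_tool([
  [0,0,0,0,1],
  [0,0,0,0,1],
  [0,0,0,0,1],
  [0,0,0,0,1],
])

```text
t: 40.85
eef_pos: [0.625, -0.1139, 0.0369]
tool_rot: [0.001, 0.026, 1.0, -0.0]
contact_force: [-0.4, 0.3, 6.8]
gripper_width: 0.286
grasp_force: 35.5
```

drive_tool([
  [0,0,-3,0,1],
  [0,0,-4,0,1],
  [0,0,-4,0,1],
  [0,0,-4,0,1],
  [0,0,-1,0,1],
  [2.3,3.6,0,0,1],
  [2.3,3.6,0,0,1],
  [2.3,3.6,0,0,1],
])

```text
t: 41.65
eef_pos: [0.5589, -0.0017, 0.1944]
tool_rot: [-0.001, 0.027, 1.0, -0.0]
contact_force: [0.6, 1.6, -1.1]
gripper_width: 0.285
grasp_force: 37.1
```

drive_tool([
  [2.3,3.6,0,0,1],
  [2.3,3.6,0,0,1],
  [2.2,3.5,0,0,1],
  [2.2,3.5,0,0,1],
  [0,0,0,0,1],
  [0,0,0,0,1],
])

```text
t: 42.25
eef_pos: [0.4772, 0.1445, 0.1948]
tool_rot: [-0.0, 0.025, 1.0, -0.0]
contact_force: [0.0, -0.8, -2.3]
gripper_width: 0.289
grasp_force: 37.1
```

```bash
python3 - <<'E'
from h import *
pose(); to([.479,.1436,.039]); print(readout.get_obs()['grasp_force'])
E
```

```text
t 42.25 pos [0.4772 0.1445 0.1948] xang 177.15 zdir [-7.e-04 -1.e-03 -1.e+00] w 0.289 q [ 0.36  0.37 -0.94  1.96  0.36  0.99  0.77]
shift [-0.2  -0.06 15.58] turn 0
37.07923261157703
```

drive_tool([
  [-0.2,0,4,0,1],
  [0,0,4,0,1],
  [0,0,4,0,1],
  [0,0,2,0,1],
  [0,0,1.2,0,1],
  [0,0,0.4,0,1],
  [0,0,0.1,0,1],
  [0,0,0,0,1],
])

```text
t: 43.05
eef_pos: [0.481, 0.1441, 0.0392]
tool_rot: [0.001, 0.026, 1.0, 0.0]
contact_force: [-0.5, -0.0, -1.3]
gripper_width: 0.283
grasp_force: 37.0
```

drive_tool([
  [0,0,0.1,0,1],
  [0,0,0.1,0,1],
  [0,0,0,0,1],
])

```text
t: 43.35
eef_pos: [0.4807, 0.1441, 0.0369]
tool_rot: [0.001, 0.026, 1.0, 0.0]
contact_force: [0.4, -0.1, 1.5]
gripper_width: 0.288
grasp_force: 37.1
```

drive_tool([
  [0,0,0,0,0],
  [0,0,0,0,-0.5],
  [0,0,0,0,-0.5],
  [0,0,-3,0,-0.5],
  [0,0,-5,0,-0.5],
  [0,0,-5,0,-0.5],
  [0,0,-5,0,-0.5],
  [0,-4,-3,0,-0.5],
])

```text
t: 44.15
eef_pos: [0.4789, 0.1098, 0.2508]
tool_rot: [0.003, 0.022, 1.0, 0.002]
contact_force: [1.3, -0.1, -0.3]
gripper_width: 0.746
grasp_force: 0.0
```

drive_tool([
  [0,-4.5,-1,0,-0.5],
  [0,-4.5,-1,0,-0.5],
  [0,-4.5,0,0,-0.5],
  [0,0,0,0,-0.5],
  [0,0,0,0,-0.5],
])

```text
t: 44.65
eef_pos: [0.4706, -0.0318, 0.2662]
tool_rot: [-0.0, 0.028, 1.0, -0.0]
contact_force: [-0.2, 0.5, 0.4]
gripper_width: 0.749
grasp_force: 0.0
```

```bash
python3 - <<'E'
from cm import *
pose(); cm('wrist',('marker','cup')); cm('scene'); cm('side'); see('scene'); see('side')
im=np.hstack([cv2.imread(f'pics/last_{n}.png')[100:340,220:500] for n in('scene','side')]); cv2.imwrite('pics/final.png',cv2.resize(im,(800,343),interpolation=cv2.INTER_CUBIC))
E
```

```text
t 44.65 pos [ 0.4706 -0.0318  0.2662] xang 176.82 zdir [-2.e-04 -1.e-04 -1.e+00] w 0.749 q [ 0.79  0.21 -0.95  1.93  0.2   1.09  1.27]
wrist marker 0.86 [463.7, 162.4] (array([0.4791, 0.1441]), 127, 2597)
wrist cup 0.89 [541.3, 93.2] (array([0.4014, 0.222 ]), 178, 4806)
scene cup 0.96 [429.5, 217.9] (array([0.4042, 0.2197]), 66, 733)
scene marker 0.27 [337.6, 215.6] (array([0.5591, 0.0404]), 302, 371)
side cup 0.85 [332.8, 288.3] (array([0.4038, 0.2196]), 83, 999)
side marker 0.84 [317.0, 258.1] (array([0.4823, 0.1404]), 64, 654)
0.92 [357.5, 228.1] tilt (array([0.5764, 0.0967]), 435, 378) up (array([0.5793, 0.1073]), 81, 378)
0.88 [391.2, 253.2] tilt (array([0.5817, 0.2097]), 581, 343) up (array([0.5841, 0.216 ]), 84, 343)
0.77 [308.2, 131.5] tilt (array([ 0.3677, -0.2505]), 171, 340) up (array([ 0.3748, -0.2414]), 147, 340)
0.73 [340.1, 216.4] tilt (array([0.5746, 0.0509]), 363, 417) up (array([0.5783, 0.0538]), 50, 417)
0.7 [282.9, 112.9] tilt (array([ 0.3621, -0.3689]), 185, 293) up (array([ 0.3749, -0.3542]), 146, 293)
0.94 [301.2, 211.2] tilt (array([0.5728, 0.0399]), 393, 433) up (array([0.5755, 0.0478]), 206, 433)
0.9 [287.5, 225.0] tilt (array([0.5789, 0.0981]), 431, 590) up (array([0.5812, 0.1073]), 62, 590)
0.87 [259.6, 256.4] tilt (array([0.5874, 0.2129]), 495, 657) up (array([0.5868, 0.2163]), 53, 657)
0.81 [425.2, 171.8] tilt (array([ 0.32  , -0.2283]), 253, 433) up (array([ 0.321 , -0.2256]), 197, 433)
0.57 [434.0, 152.6] tilt (array([ 0.3235, -0.3412]), 238, 402) up (array([ 0.3204, -0.3304]), 189, 402)
0.38 [376.0, 115.6] tilt (array([ 0.5323, -0.4467]), 282, 447) up (array([ 0.5352, -0.4464]), 75, 447)
```

View pics/final.png

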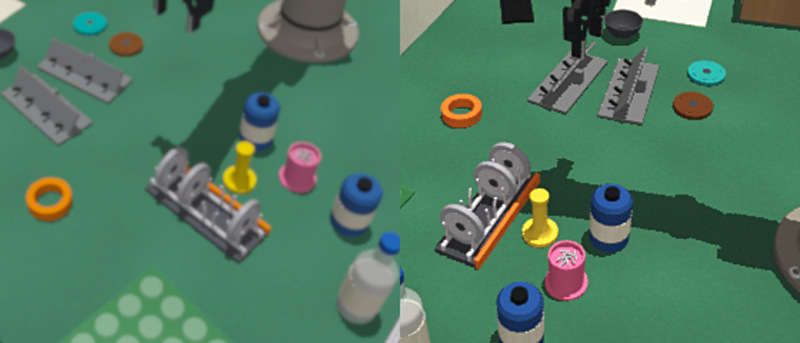

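The final views show three discs upright in the rack, the marker centred in front of the orange strip, and the cup midway between the cans. Both stands are empty.

```bash
python3 -c "
from station import hand_in; print(hand_in())"
```

```text
the job is handed in; nothing more can be done
None
```

I handed in the job at about 45 s: the three chrome discs present stand in the rack, the pink cup is midway between the cans, and the marker is about 10 cm in front of the rack's centre line, centred on the orange strip; no verdict came back.

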